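# Get the egg ring out from behind the tea things

### The job

Take the tea caddy, the sugar bowl and the pair of tumblers off the pantry shelf and stand them all in the grey side tray, leaving the egg ring where it is until all three are there. Then fetch the orange egg ring and lay it flat in the middle of the round griddle, and only after that put the three things back on the shelf, each on its own coloured mat exactly where it stood before. Keep them upright, set everything down gently without dropping it, and do not disturb the two spice jars or the spoon.

Things in the scene. Friction and masses are not known exactly. Their poses are not given: they have to be found in the camera images.
- caddy_center (a point): Tea caddy: square brushed-aluminium tin, 52 x 52 mm, flush lid, 78 mm high, about 0.3 kg. Grip it 20 to 28 mm below its top: at mid height or lower its top may run into the gripper's body. The point is its centre, 39 mm above its underside; x and y axes are square to its sides, z up. At the start it stands on one of three mats (78 x 78 mm, 3 mm thick, fixed to the shelf): its own is the blue one. Its place on the shelf is its start position.
- sugar_center (a point): Sugar bowl: round terracotta bowl with a white band, lid with a knob; lid and bowl are one piece. 62 mm across, straight-sided from 14 to 52 mm up, 82 mm high over the knob, about 0.4 kg. Grip it 41 to 47 mm above its underside; the knob (18 mm across) then stands up between the fingers. The point is its centre, 41 mm above its underside, z up. Starts on the green mat (as above), its own.
- tumblers_center (a point): Two nested plastic tumblers, red outside with a white rim showing above, handled as one piece: open at the top, 52 mm across at the foot widening to 64 mm at the red rim 72 mm up, 84 mm high in all, about 0.12 kg. Grip them 20 to 28 mm below the top: at mid height or lower the rim may run into the gripper's body. The point is on the axis 42 mm above the underside (59 mm across there), z up. Starts on the yellow mat (as above), its own.
- ring_center (a point): Egg ring: orange, rigid, 84 mm outside, 76 mm inside, 18 mm high, 0.06 kg, lying flat on the bare white shelf behind and between the other three. The point is the ring's centre, 9 mm above its underside. Its own -x axis points to its upright grip tab.
- ring_tab (a point): Grip tab of the egg ring: orange upright block on the rim, 14 mm thick along the ring's x (radial), 24 mm wide along the ring's y, 40 mm high from the underside; grip it across its 14 mm. The point is 41 mm from the ring's centre along the ring's -x and 26 mm above the ring's underside.
- tray_in (a point): Side tray: grey, open, fixed to the table left or right of the shelf, 290 mm along its x, 135 mm along its y, walls 4 mm thick and 18 mm high over the table. The point is the centre of its inner floor, 4 mm above the table.
- griddle_top (a point): Griddle: flat round dark steel plate, 170 mm across, 10 mm thick, no rim, fixed on the table on the other side of the shelf, with a flat handle towards the robot. The point is the centre of its top face.
- pepper_center (a point): Bystander: amber spice jar with a black cap, 38 mm across, 70 mm high, at a back corner of the shelf. The point is its centre, 35 mm up. The white shelf (300 x 340 mm) has its top 18 mm above the table.
- salt_center (a point): Bystander: clear spice jar with a white cap, 38 mm across, 70 mm high, at the other back corner of the shelf. The point is its centre, 35 mm up.
- spoon: Bystander: steel tablespoon, 190 mm long, lying along its own x axis across the front of the shelf. Origin under its middle.
Not all that is in view belongs to the job. What is shaped like the part that bears tumblers_center but purple or turquoise is not meant. There is more than one size of the part that bears ring_center; the job needs the larger.

How it is judged:
On the way, in this order (a step that is already met when the one before it is completed fails the run):
1. caddy, sugar bowl and tumblers all stand released in the side tray, the egg ring still where it was (x of caddy_center in the frame of tray_in between -0.125 and 0.125 m and y of caddy_center in the frame of tray_in between -0.05 and 0.05 m and z of caddy_center in the frame of tray_in between 0.029 and 0.047 m and angle between each of caddy_center, sugar_center, tumblers_center's own z axis and vertical below 0.12 rad and x of sugar_center in the frame of tray_in between -0.125 and 0.125 m and y of sugar_center in the frame of tray_in between -0.05 and 0.05 m and z of sugar_center in the frame of tray_in between 0.031 and 0.049 m and x of tumblers_center in the frame of tray_in between -0.125 and 0.125 m and y of tumblers_center in the frame of tray_in between -0.05 and 0.05 m and z of tumblers_center in the frame of tray_in between 0.032 and 0.05 m and contact force between the fingers and caddy below 0.1 N and contact force between the fingers and sugar below 0.1 N and contact force between the fingers and tumblers below 0.1 N and distance of ring_center from where it was at the start of the episode below 0.02 m), for 0.2 s.
2. the egg ring lies released in the middle of the griddle, the other three still in the tray (horizontal distance between ring_center and griddle_top below 0.015 m and z of ring_center in the frame of griddle_top below 0.015 m and angle between ring_center's own z axis and vertical below 0.1 rad and contact force between the fingers and egg_ring below 0.1 N and x of caddy_center in the frame of tray_in between -0.125 and 0.125 m and y of caddy_center in the frame of tray_in between -0.05 and 0.05 m and z of caddy_center in the frame of tray_in between 0.029 and 0.047 m and angle between each of caddy_center, sugar_center, tumblers_center's own z axis and vertical below 0.12 rad and x of sugar_center in the frame of tray_in between -0.125 and 0.125 m and y of sugar_center in the frame of tray_in between -0.05 and 0.05 m and z of sugar_center in the frame of tray_in between 0.031 and 0.049 m and x of tumblers_center in the frame of tray_in between -0.125 and 0.125 m and y of tumblers_center in the frame of tray_in between -0.05 and 0.05 m and z of tumblers_center in the frame of tray_in between 0.032 and 0.05 m), for 0.2 s.
At the end, for the whole second after the job is handed in: The egg ring lies flat on the griddle, its centre within 15 mm of the griddle's; caddy, sugar bowl and tumblers stand upright (within 0.12 rad) on the shelf, each within 15 mm of where it stood at the start; all released and at rest (horizontal distance between ring_center and griddle_top below 0.015 m and z of ring_center in the frame of griddle_top below 0.015 m and angle between ring_center's own z axis and vertical below 0.1 rad and distance of each of caddy_center, sugar_center, tumblers_center from where it was at the start of the episode below 0.015 m and angle between each of caddy_center, sugar_center, tumblers_center's own z axis and vertical below 0.12 rad and linear speed of each of caddy, sugar, tumblers, egg_ring below 0.02 m/s and contact force between the fingers and caddy below 0.1 N and contact force between the fingers and sugar below 0.1 N and contact force between the fingers and tumblers below 0.1 N and contact force between the fingers and egg_ring below 0.1 N); the robot touches nothing.
It fails at once if a spice jar or the spoon is pushed more than 20 mm or a jar is tipped (distance of any of pepper_center, salt_center, spoon from where it was at the start of the episode above 0.02 m or angle between any of pepper_center, salt_center's own z axis and vertical above 0.5 rad).
It fails at once if caddy, sugar bowl or tumblers tipped by more than 0.6 rad (angle between any of caddy_center, sugar_center, tumblers_center's own z axis and vertical above 0.6 rad).
It fails at once if a thing is dropped: in the air, touched by nothing, more than about 30 mm above the shelf ((contact force between caddy and anything else below 0.02 N and height (world z) of caddy_center above 0.09 m) or (contact force between sugar and anything else below 0.02 N and height (world z) of sugar_center above 0.092 m) or (contact force between tumblers and anything else below 0.02 N and height (world z) of tumblers_center above 0.093 m) or (contact force between egg_ring and anything else below 0.02 N and height (world z) of ring_center above 0.06 m)).
It also fails if it takes over 138 s, if anything falls off the work surface, if the arm or the gripper's body presses on something with over 40 N, if the wrist force passes 120 N, or if a joint passes its speed limit or range.

### The arm

A 7-joint arm with a two-finger parallel gripper is mounted at the origin on the work surface. World frame = base frame: x ahead of the robot, y to its left, z up, the work surface at z = 0. Lengths are in m, angles in rad, forces in N, time in s.
With the tool pointing down it reaches from about 0.4 to 0.9 m from the base axis. Payload 5.6 kg.
Tool frame: the origin (TCP) lies midway between the tips of the shut fingers; the grasp point (between the pads) lies 19 mm behind it; z points along the fingers, x is the direction in which the jaws open and shut, and the axes are right-handed (so a half turn about z gives the same grasp; the last joint's range is limited). The gripper opens to 92 mm and grips with 3 to 60 N. Pads are 20 mm wide; open, the fingers measure 128 mm over their backs; the gripper's body (75 mm by 189 mm) begins 69 mm behind the grasp point.
Start: joints at [-1.194, 0.468, -0.012, 1.603, 0.006, 1.071, -0.056], TCP at [0.265, 0.594, 0.215] pointing down, gripper open.
Joint ranges: [-2.53, 2.53], [-0.31, 2.02], [-1.57, 1.55], [0.28, 2.44], [-1.29, 4.43], [0.15, 1.84], [-2.92, 2.92]. Speed limits (rad/s): [2.57, 2.57, 3.14, 3.14, 3.14, 3.14, 3.14].

### API

Orientations are given as a rotation vector (axis times angle).
In Python, from workcell import * gives the robot as it stands.
- The arm moves only by the shell command python3 -m handwheel 'ROWS' [OPENING] [FORCE]. ROWS is JSON, a list of rows, each an object with "linear": the shift along the tool's x, y, z in cm, a list of three; "turn": the turn, a rotation vector about the tool's x, y, z in degrees, a list of three. In form: [{"linear": [dx, dy, dz], "turn": [rx, ry, rz]}, ...]. A call has exactly 8 rows; each row is the pose to reach, as a shift and turn from the pose commanded when the call began, along the tool's axes at that moment; what a row does not reach only later rows make up. A row lasts 1/10 s, in which the tool goes at most 50 mm and 8.59 degrees, less where a joint would pass 70% of its speed; a pose out of reach is approached as far as the arm can. A call with a gripper value outside its range is refused whole. OPENING is the finger opening in cm, from 0 to 9.19, set as the call begins (- or left out, the last holds). The fingers move at their own pace and stop on an object; FORCE is the grip in N (left out, the last holds). Time passes only in rows, so rows that repeat a pose let the fingers close, or fill a call up. It gives the time, the measured TCP pose, the force and the opening at its end, in the units of the state.
- get_obs(): the state, without advancing time (a new reading comes with each control period).
- capture(name): name is "scene" or "top" or "wrist"; returns (picture, depth): 420x560x3 uint8, red, green, blue; 420x560 float32, m along the optical axis (not along the pixel's ray), 0 where there is no reading.
- camera_params(name): a dict with "K" (3x3 intrinsics, pixels), "xyz" and "rotation" of the camera in the world. Camera axes: x right, y down, z forward; pixel columns grow to the right and rows downward; lengths in m; the calibration is good to about 2 mm. A picture is of the moment at which its call begins: read the wrist's pose just before it. camera_params takes no time and is no camera call; for the wrist camera it gives the pose at the moment of the call.
- close_job(): hands the job in, once; it reports no verdict.
The state is a dict: "clock": time; "joint_positions": joint angles; "qvel": joint speeds; "joint_torque": joint torques, N m; "tool_pos": TCP position; "tool_rot": TCP orientation; "wrist_force": force on the tool from outside, world axes, zero at the start; "wrist_torque": the same for the moment, N m; "finger_gap": opening from 0.0 (shut) to 1.0 (fully open).
Only numpy, scipy, OpenCV 4.12 (cv2) and the standard library are available. Lean on these libraries where they do the work, as an engineer would, in place of code of your own. Each camera call takes 0.05 s, during which the arm holds its last target.

## Working session

There is one attempt and no reset: what is moved stays moved. The work goes in short steps, Python scripts to look and compute and a shell command to move; the robot and the scene stay as the last step left them, time stands still between calls to the robot, and variables do not carry over. Pictures are saved under pics/ and viewed, and the job is handed in when it is done.

```bash
ls; mkdir -p pics; cat > h.py <<'E'
from workcell import *
import numpy as np, cv2
from scipy.spatial.transform import Rotation as R
def shot(name,fn):
    p=camera_params(name); im,d=capture(name)
    cv2.imwrite('pics/'+fn+'.png',cv2.cvtColor(im,cv2.COLOR_RGB2BGR)); np.savez('pics/'+fn+'.npz',d=d,K=p['K'],xyz=p['xyz'],r=np.array(p['rotation']),im=im)
    return im,d,p
def load(fn):
    z=np.load('pics/'+fn+'.npz'); return z
def rotm(r):
    r=np.array(r); return r if r.shape==(3,3) else R.from_rotvec(r).as_matrix()
def cloud(z):
    d=z['d'];K=z['K'];h,w=d.shape
    u,v=np.meshgrid(np.arange(w),np.arange(h))
    P=np.stack([(u-K[0,2])/K[0,0]*d,(v-K[1,2])/K[1,1]*d,d],-1)
    return P@rotm(z['r']).T+z['xyz']
E
python3 - <<'E'
from h import *
for n in ['scene','top','wrist']:
    im,d,p=shot(n,n+'0'); print(n,p)
print(get_obs())
E
```

```text
pics
scene {'K': array([[403.40642831,   0.        , 281.7480755 ],
       [  0.        , 403.40642831, 207.77527708],
       [  0.        ,   0.        ,   1.        ]]), 'xyz': array([ 1.14162851, -0.14043422,  0.68226645]), 'rotation': array([-1.94673642, -1.56611911,  0.59511189])}
top {'K': array([[449.39932453,   0.        , 272.37982971],
       [  0.        , 449.39932453, 207.33107039],
       [  0.        ,   0.        ,   1.        ]]), 'xyz': array([0.4097889 , 0.01407817, 1.21736649]), 'rotation': array([-2.16495974,  2.1270594 , -0.20170728])}
wrist {'K': array([[373.4223713 ,   0.        , 274.90987438],
       [  0.        , 373.4223713 , 204.56792197],
       [  0.        ,   0.        ,   1.        ]]), 'xyz': array([0.19921557, 0.62084729, 0.38331332]), 'rotation': array([2.45005492, 1.59061232, 0.20306497])}
{'clock': 0.15, 'joint_positions': array([-1.19400326,  0.4681667 , -0.01157377,  1.60340122,  0.00599715,
        1.07137751, -0.0563331 ]), 'qvel': array([ 0.00054437, -0.00292375,  0.00056405, -0.00245738,  0.00164825,
        0.00020947, -0.00026736]), 'joint_torque': array([ 5.92376218e-04, -5.20947397e+01, -1.25131119e-02, -2.43977040e+01,
       -5.67120791e-02,  1.52329879e-02,  1.08001839e-04]), 'tool_pos': array([0.26481733, 0.59313187, 0.21386896]), 'tool_rot': array([ 2.63497086e+00,  1.70922348e+00, -1.63518545e-03]), 'wrist_force': array([-0.09351441, -0.03930997, -0.87551401]), 'wrist_torque': array([-0.06616753, -0.01220787, -0.06465212]), 'finger_gap': 0.9999202823084022}
```

View pics/top0.png

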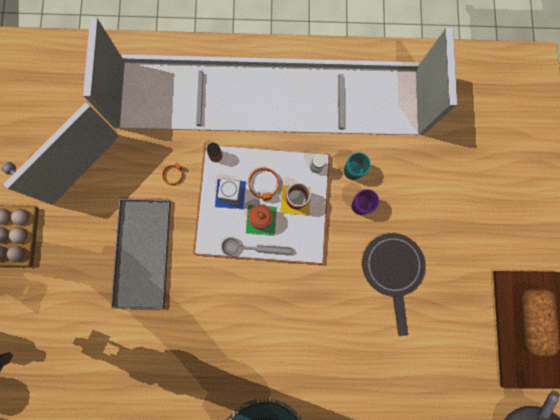

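View pics/scene0.png

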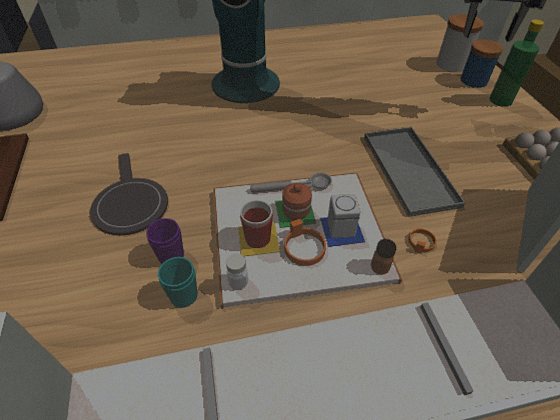

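The top view shows the shelf in the middle (caddy at about (229,190), sugar bowl (261,216), tumblers (297,196), ring (265,183) with its tab at (265,195)). The tray is at (142,254) and the griddle at (393,264). The small decoy ring is at (173,175). Next I'll enlarge this and measure.

```bash
python3 - <<'E'
from h import *
z=load('top0'); im=z['im'][:,:,::-1]
c=im[130:280,180:340]; cv2.imwrite('pics/c1.png',cv2.resize(c,None,fx=4.5,fy=4,interpolation=cv2.INTER_CUBIC)[:600])
c=im[180:330,100:440]; cv2.imwrite('pics/c2.png',cv2.resize(c,None,fx=2.3,fy=2.3,interpolation=cv2.INTER_CUBIC))
P=cloud(z)
for n,(u,v) in dict(shelfTL=(206,150),shelfc=(240,235),shelfTR=(310,250),caddy=(229,190),sug=(261,215),tum=(297,196),tumrim=(287,200),tray=(142,254),grid=(393,264),salt=(317,162),pep=(214,152),table=(200,330),cab=(90,60),cab2=(270,95),cabback=(270,62),door=(60,160),doorR=(436,70)).items(): print(n,P[v,u].round(3))
E
```

```text
shelfTL [0.764 0.173 0.023]
shelfc [0.533 0.074 0.013]
shelfTR [ 0.495 -0.114  0.022]
caddy [0.638 0.1   0.1  ]
sug [0.575 0.018 0.104]
tum [ 0.637 -0.077  0.04 ]
tumrim [ 0.616 -0.047  0.094]
tray [0.478 0.333 0.006]
grid [ 0.463 -0.339  0.01 ]
salt [ 0.718 -0.124  0.091]
pep [0.74  0.143 0.086]
table [ 0.282  0.172 -0.005]
cab [0.918 0.427 0.221]
cab2 [ 0.937 -0.001  0.002]
cabback [1.023e+00 1.000e-03 3.200e-02]
door [0.695 0.509 0.145]
doorR [ 0.951 -0.422  0.151]
```

View pics/c1.png

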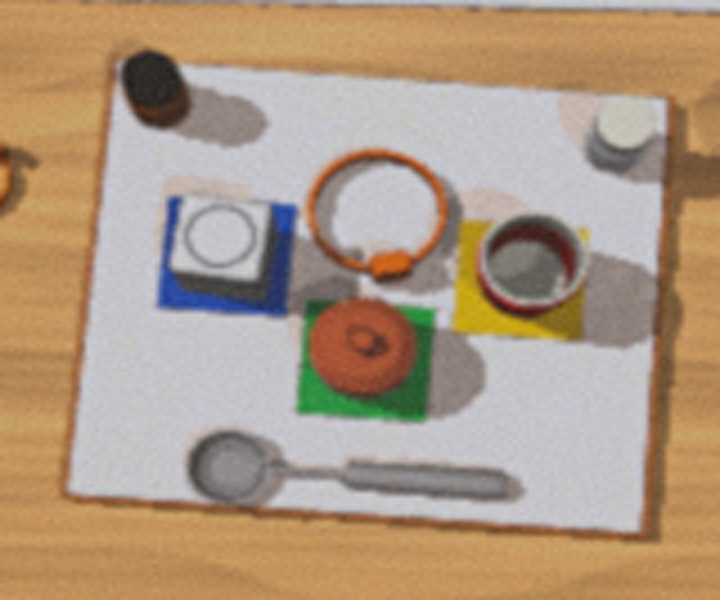

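View pics/c2.png

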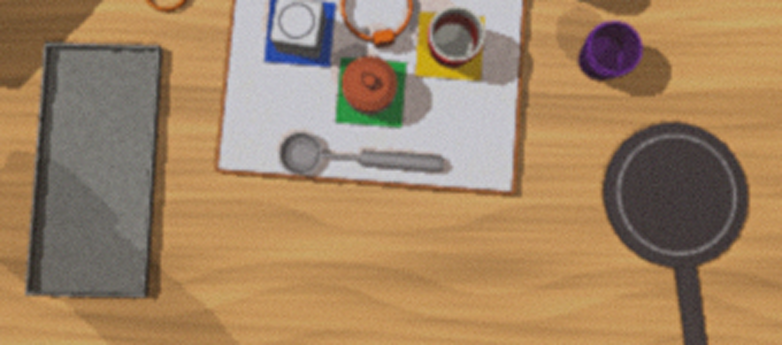

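```bash
cat >> h.py <<'E'
def ray(z,u,v,h):
    K=z['K'];r=rotm(z['r'])@np.array([(u-K[0,2])/K[0,0],(v-K[1,2])/K[1,1],1]); s=(h-z['xyz'][2])/r[2]
    return z['xyz']+s*r
def proj(z,p):
    q=rotm(z['r']).T@(np.array(p)-z['xyz']); return (z['K']@(q/q[2]))[:2]
E
python3 - <<'E'
from h import *
z=load('top0')
c1=lambda x,y:(180+(x+.5)/4.5-.5,130+(y+.5)/4-.5)
c2=lambda x,y:(100+(x+.5)/2.3-.5,180+(y+.5)/2.3-.5)
def pr(n,p,h): print(n,ray(z,*p,h).round(4))
for n,p,h in [('caddy',(220,237),.099),('cTL',(177,196),.099),('cTR',(271,201),.099),('tum',(533,265),.105),('sugknob',(368,340),.103),('ring',(377,212),.036),('tab',(391,263),.058),
 ('blueTL',(168,196),.021),('blueTR',(297,204),.021),('blueBL',(158,306),.021),('blueBR',(290,316),.021),('shTL',(112,60),.018),('shTR',(670,98),.018),('shBL',(66,495),.018),('shBR',(650,535),.018),('pep',(152,75),.088),('salt',(627,125),.088),('spL',(190,462),.03),('spR',(520,490),.03),
 ('grTL',(306,300),.021),('grTR',(438,308),.021),('grBL',(297,411),.021),('grBR',(430,420),.021),('yBL',(453,330),.021),('yBR',(583,340),.021),('yTR',(590,228),.021)]: pr(n,c1(*p),h)
for n,p,h in [('tTL',(45,45),.018),('tTR',(160,45),.018),('tBR',(155,297),.018),('tBL',(27,294),.018),('grid',(676,195),.01),('purple',(612,50),.08)]: pr(n,c2(*p),h)
print(camera_params('wrist'))
s=load('scene0');im=s['im'][:,:,::-1][160:310,200:410]
cv2.imwrite('pics/s1.png',cv2.resize(im,None,fx=3.8,fy=3.8,interpolation=cv2.INTER_CUBIC))
E
```

```text
caddy [0.6408 0.1016 0.099 ]
cTL [0.6669 0.1267 0.099 ]
cTR [0.6648 0.0736 0.099 ]
tum [ 0.6252 -0.0746  0.105 ]
sugknob [0.5759 0.017  0.103 ]
ring [0.6729 0.0135 0.036 ]
tab [0.634  0.0047 0.058 ]
blueTL [0.6847 0.14   0.021 ]
blueTR [0.6808 0.062  0.021 ]
blueBL [0.6088 0.1432 0.021 ]
blueBR [0.6035 0.0642 0.021 ]
shTL [0.7808 0.1779 0.018 ]
shTR [ 0.7615 -0.1652  0.018 ]
shBL [0.4814 0.1929 0.018 ]
shBR [ 0.4608 -0.1519  0.018 ]
pep [0.7496 0.145  0.088 ]
salt [ 0.7222 -0.1297  0.088 ]
spL [0.5035 0.1197 0.03  ]
spR [ 0.4885 -0.0739  0.03  ]
grTL [0.6147 0.0549 0.021 ]
grTR [ 0.6108 -0.0244  0.021 ]
grBL [0.5394 0.0584 0.021 ]
grBR [ 0.5348 -0.0207  0.021 ]
yBL [ 0.5959 -0.0336  0.021 ]
yBR [ 0.5906 -0.1116  0.021 ]
yTR [ 0.6678 -0.1157  0.021 ]
tTL [0.6229 0.4003 0.018 ]
tTR [0.6256 0.2665 0.018 ]
tBR [0.3368 0.2568 0.018 ]
tBL [0.3381 0.4002 0.018 ]
grid [ 0.4612 -0.3404  0.01  ]
purple [ 0.6189 -0.2521  0.08  ]
{'K': array([[373.4223713 ,   0.        , 274.90987438],
       [  0.        , 373.4223713 , 204.56792197],
       [  0.        ,   0.        ,   1.        ]]), 'xyz': array([0.19923088, 0.62088753, 0.38343661]), 'rotation': array([2.45018044, 1.59063886, 0.20335318])}
```

View pics/s1.png

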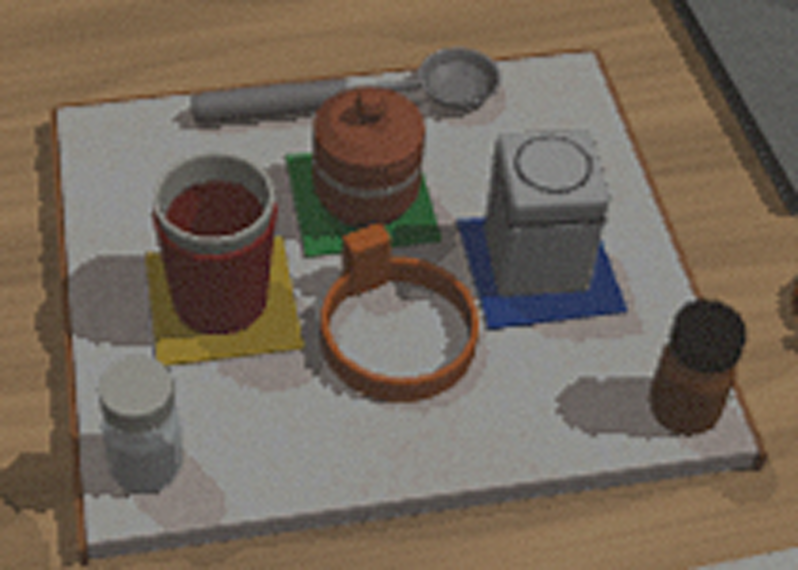

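```bash
python3 - <<'E'
from h import *
z=load('scene0')
c=lambda x,y:(200+(x+.5)/3.8-.5,160+(y+.5)/3.8-.5)
for n,p,h in [('caddy',(553,163),.099),('c1',(500,133),.099),('c2',(590,131),.099),('c3',(606,205),.099),('c4',(504,208),.099),('tum',(214,203),.105),('knob',(363,103),.103),('ring',(400,322),.036),('tab',(368,240),.058),
('bl',(487,328),.021),('br',(626,310),.021),('tl',(459,221),.021)]: print(n,ray(z,*c(*p),h).round(4))
z=load('wrist0')
E
```

```text
caddy [0.6399 0.104  0.099 ]
c1 [0.6133 0.0835 0.099 ]
c2 [0.622  0.1306 0.099 ]
c3 [0.6733 0.121  0.099 ]
c4 [0.6644 0.0697 0.099 ]
tum [ 0.6354 -0.0738  0.105 ]
knob [0.5801 0.0168 0.103 ]
ring [0.6776 0.0151 0.036 ]
tab [0.6372 0.007  0.058 ]
bl [0.6806 0.0633 0.021 ]
br [0.685  0.1406 0.021 ]
tl [0.6046 0.0698 0.021 ]
```

View pics/wrist0.png

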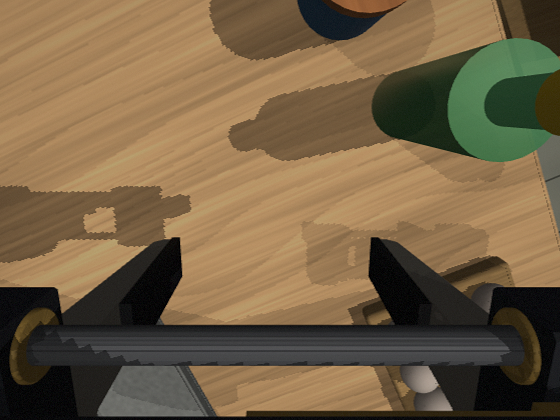

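```bash
cat > go.py <<'E'
import sys
from h import *
# go.py x y z yaw(deg of tool x azimuth): prints shift from current measured pose
x,y,z,yaw=map(float,sys.argv[1:5])
o=get_obs(); Rt=R.from_rotvec(o['tool_rot'])
a=np.radians(yaw)
Rg=R.from_matrix(np.array([[np.cos(a),np.sin(a),0],[np.sin(a),-np.cos(a),0],[0,0,-1]]))
print('lin',(100*Rt.inv().apply(np.array([x,y,z])-o['tool_pos'])).round(2),'turn',np.degrees((Rt.inv()*Rg).as_rotvec()).round(2),'pos',o['tool_pos'].round(4),'t',round(o['clock'],2))
E
python3 go.py .60 .10 .30 87; python3 go.py .44 .33 .30 87
```

```text
lin [-31.38  50.71  -8.57] turn [-1.000e-02  8.000e-02 -2.106e+01] pos [0.2648 0.5931 0.2139] t 0.15
lin [-16.9   26.72  -8.59] turn [-1.000e-02  8.000e-02 -2.106e+01] pos [0.2648 0.5931 0.2139] t 0.15
```

```bash
python3 -m handwheel '[{"linear":[-2,3,-3],"turn":[0,0,-3]},{"linear":[-4,6.5,-5],"turn":[0,0,-6]},{"linear":[-6,10,-7],"turn":[0,0,-9]},{"linear":[-8.5,13.5,-8.6],"turn":[0,0,-12]},{"linear":[-11,17,-8.6],"turn":[0,0,-15]},{"linear":[-13,20,-8.6],"turn":[0,0,-18]},{"linear":[-15,23.5,-8.6],"turn":[0,0,-21]},{"linear":[-17,26.7,-8.6],"turn":[0,0,-21]}]' 9.19 20; python3 go.py .68 .02 .31 87
```

```text
clock: 0.95
tool_pos: [0.4403, 0.3277, 0.3006]
tool_rot: [2.279, 2.162, 0.0]
wrist_force: [0.1, 1.1, 0.6]
finger_gap: 1.001
lin [-29.47  25.56  -0.94] turn [ 0.01  0.   -0.01] pos [0.4403 0.3277 0.3006] t 0.95
```

```bash
python3 -m handwheel '[{"linear":[-4,3.5,-0.9],"turn":[0,0,0]},{"linear":[-8,7,-0.9],"turn":[0,0,0]},{"linear":[-12,10.5,-0.9],"turn":[0,0,0]},{"linear":[-16,14,-0.9],"turn":[0,0,0]},{"linear":[-20,17.5,-0.9],"turn":[0,0,0]},{"linear":[-24,21,-0.9],"turn":[0,0,0]},{"linear":[-27,23.5,-0.9],"turn":[0,0,0]},{"linear":[-29.5,25.6,-0.9],"turn":[0,0,0]}]'; python3 - <<'E'
from h import *
shot('wrist','w1')
E
```

```text
clock: 1.75
tool_pos: [0.6804, 0.0183, 0.3092]
tool_rot: [2.281, 2.159, -0.001]
wrist_force: [-0.3, -0.0, -0.6]
finger_gap: 1.0
```

View pics/w1.png

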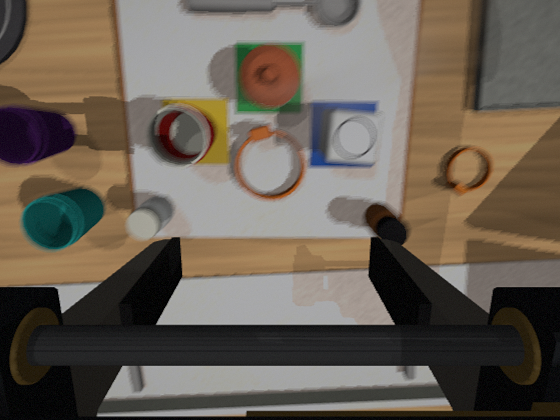

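```bash
python3 - <<'E'
from h import *
shot('wrist','w2')
z=load('w2')
im=z['im'][:,:,::-1]
cv2.imwrite('pics/w2c.png',cv2.resize(im[30:210,140:390],None,fx=3.2,fy=3.2,interpolation=cv2.INTER_CUBIC))
print(z['xyz'],rotm(z['r']).round(3))
E
```

```text
[0.61102046 0.0147975  0.47797252] [[ 0.062  0.965  0.253]
 [ 0.998 -0.059 -0.021]
 [-0.005  0.254 -0.967]]
```

View pics/w2c.png

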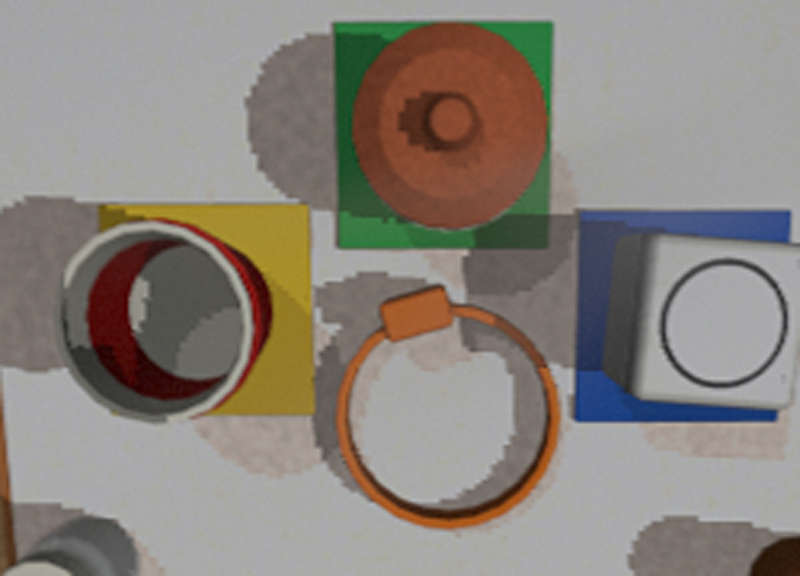

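```bash
python3 - <<'E'
from h import *
z=load('w2')
c=lambda x,y:(140+(x+.5)/3.2-.5,30+(y+.5)/3.2-.5)
q={}
for n,p,h in [('caddy',(725,323),.099),('c1',(652,235),.099),('c2',(798,246),.099),('c3',(637,400),.099),('c4',(787,410),.099),('tum',(156,321),.105),('knob',(453,119),.103),('ring',(448,416),.036),('tab',(416,313),.058),
('tabL',(380,300),.058),('tabR',(443,286),.058),('tabL2',(388,342),.058),('tabR2',(453,325),.058),
('bTL',(577,210),.021),('bTR',(791,211),.021),('bBL',(575,420),.021),('gTL',(333,22),.021),('gTR',(553,22),.021),('gBR',(550,248),.021),('yTL',(99,205),.021),('yTR',(308,205),.021),('yBR',(314,414),.021)]:
    q[n]=ray(z,*c(*p),h); print(n,q[n].round(4))
az=lambda a,b:np.degrees(np.arctan2(*(q[b]-q[a])[1::-1])).round(1)
print(az('c1','c2'),az('c3','c4'),az('c1','c3'),az('c2','c4'),'tab',az('tabL','tabR'),az('tabL2','tabR2'),az('tab','ring'), 'mat',az('bTL','bTR'),az('gTL','gTR'))
E
```

```text
caddy [0.6396 0.1022 0.099 ]
c1 [0.6117 0.08   0.099 ]
c2 [0.6178 0.1245 0.099 ]
c3 [0.6619 0.0745 0.099 ]
c4 [0.668  0.1218 0.099 ]
tum [ 0.6278 -0.0733  0.105 ]
knob [0.5749 0.0211 0.103 ]
ring [0.672  0.0144 0.036 ]
tab [0.6327 0.0055 0.058 ]
tabL [ 0.6276 -0.0066  0.058 ]
tabR [0.6242 0.0153 0.058 ]
tabL2 [ 0.642  -0.0048  0.058 ]
tabR2 [0.6376 0.018  0.058 ]
bTL [0.6013 0.0661 0.021 ]
bTR [0.6065 0.1444 0.021 ]
bBL [0.6786 0.0629 0.021 ]
gTL [ 0.5321 -0.018   0.021 ]
gTR [0.537  0.0596 0.021 ]
gBR [0.6142 0.0557 0.021 ]
yTL [ 0.5886 -0.109   0.021 ]
yTR [ 0.5934 -0.0323  0.021 ]
yBR [ 0.6701 -0.0368  0.021 ]
82.3 82.7 -6.3 -3.1 tab 98.7 100.9 12.8 mat 86.2 86.4
```

```bash
python3 go.py .64 .102 .14 83;python3 go.py .64 .102 .056 83; 
```

```text
lin [ 8.66 -4.66 16.8 ] turn [0.   0.26 3.4 ] pos [0.6811 0.0135 0.3084] t 1.85
lin [ 8.69 -4.66 25.2 ] turn [0.   0.26 3.4 ] pos [0.6811 0.0135 0.3084] t 1.85
```

```bash
python3 -m handwheel '[{"linear":[2,-1,3],"turn":[0,0,1]},{"linear":[4,-2,6],"turn":[0,0,2]},{"linear":[6,-3,9],"turn":[0,0,3]},{"linear":[7.5,-4,12],"turn":[0,0,3.4]},{"linear":[8.2,-4.6,14],"turn":[0,0,3.4]},{"linear":[8.2,-4.6,15],"turn":[0,0,3.4]},{"linear":[8.2,-4.6,16],"turn":[0,0,3.4]},{"linear":[8.2,-4.6,16],"turn":[0,0,3.4]}]'; python3 go.py .64 .102 .056 83; sleep 0;python3 - <<'E'
from h import *
shot('wrist','w3'); print(get_obs()['tool_pos'])
E
python3 go.py .64 .102 .056 83
```

```text
clock: 2.65
tool_pos: [0.6377, 0.1047, 0.1489]
tool_rot: [-2.344, -2.092, 0.002]
wrist_force: [0.2, 0.7, 0.0]
finger_gap: 1.002
lin [-0.23  0.27  9.29] turn [-0.05  0.05  0.49] pos [0.6377 0.1047 0.1489] t 2.65
[0.63830571 0.10471348 0.14979522]
lin [-0.25  0.2   9.38] turn [0.02 0.02 0.48] pos [0.6383 0.1047 0.1498] t 2.7
```

View pics/w3.png

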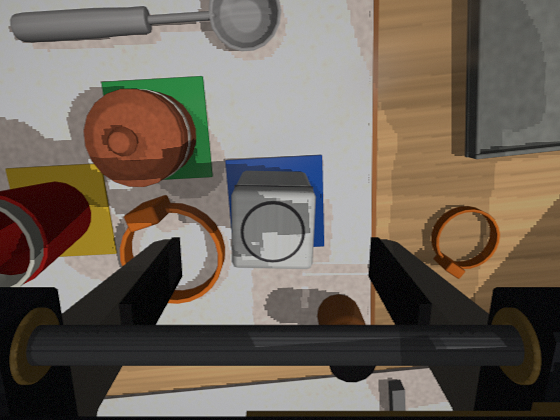

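```bash
python3 - <<'E'
from h import *
z=load('w3')
for p in [(273,231),(239,192),(307,192),(233,267),(314,267)]: print(ray(z,*p,.099).round(4))
E
```

```text
[0.6398 0.1022 0.099 ]
[0.613  0.0847 0.099 ]
[0.6176 0.1253 0.099 ]
[0.6609 0.0742 0.099 ]
[0.6667 0.1253 0.099 ]
```

```bash
python3 -m handwheel '[{"linear":[-0.1,0.1,2],"turn":[0,0,0.4]},{"linear":[-0.2,0.2,4],"turn":[0,0,0.4]},{"linear":[-0.2,0.2,6],"turn":[0,0,0.4]},{"linear":[-0.2,0.2,7.5],"turn":[0,0,0.4]},{"linear":[-0.2,0.2,8.5],"turn":[0,0,0.4]},{"linear":[-0.2,0.2,9.3],"turn":[0,0,0.4]},{"linear":[-0.2,0.2,9.3],"turn":[0,0,0.4]},{"linear":[-0.2,0.2,9.3],"turn":[0,0,0.4]}]'; python3 go.py .64 .102 .056 83
```

```text
clock: 3.5
tool_pos: [0.6401, 0.1034, 0.0571]
tool_rot: [2.35, 2.084, 0.001]
wrist_force: [-0.6, -0.1, 0.2]
finger_gap: 1.001
lin [-0.14  0.01  0.11] turn [ 0.05 -0.02  0.14] pos [0.6401 0.1034 0.0571] t 3.5
```

Close on the caddy.

```bash
python3 -m handwheel '[{"linear":[-0.1,0,0.1],"turn":[0,0,0]},{"linear":[-0.1,0,0.1],"turn":[0,0,0]},{"linear":[-0.1,0,0.1],"turn":[0,0,0]},{"linear":[-0.1,0,0.1],"turn":[0,0,0]},{"linear":[-0.1,0,0.1],"turn":[0,0,0]},{"linear":[-0.1,0,0.1],"turn":[0,0,0]},{"linear":[-0.1,0,0.1],"turn":[0,0,0]},{"linear":[-0.1,0,0.1],"turn":[0,0,0]}]' 4.0 20; python3 go.py .64 .102 .056 83
```

```text
clock: 4.3
tool_pos: [0.6396, 0.1025, 0.0558]
tool_rot: [2.35, 2.085, 0.0]
wrist_force: [0.7, 1.6, 1.5]
finger_gap: 0.567
lin [-0.05  0.05 -0.02] turn [ 0.01 -0.01  0.15] pos [0.6396 0.1025 0.0558] t 4.3
```

```bash
python3 - <<'E'
from h import *
P=cloud(load('top0')).reshape(-1,3)
m=(P[:,2]>.07)&(P[:,1]>.25)&(P[:,0]<.85)&(P[:,0]>.3)
Q=P[m]; 
for y in np.arange(.25,.65,.03):
    s=Q[(Q[:,1]>=y)&(Q[:,1]<y+.03)]
    if len(s): print(y.round(2),len(s),np.percentile(s[:,0],2).round(3),s[:,2].max().round(3))
E
python3 go.py .64 .102 .22 83; python3 go.py .568 .333 .20 83
```

```text
0.4 581 0.789 0.226
0.43 804 0.754 0.228
0.46 725 0.719 0.228
0.49 749 0.682 0.227
0.52 759 0.646 0.228
0.55 770 0.611 0.228
0.58 260 0.606 0.227
0.61 7 0.65 0.206
lin [ -0.05   0.05 -16.42] turn [ 0.01 -0.01  0.15] pos [0.6396 0.1025 0.0558] t 4.3
lin [ 22.03  -9.85 -14.42] turn [ 0.01 -0.01  0.15] pos [0.6396 0.1025 0.0558] t 4.3
```

```bash
python3 -m handwheel '[{"linear":[0,0,-1],"turn":[0,0,0]},{"linear":[0,0,-3],"turn":[0,0,0]},{"linear":[0,0,-5.5],"turn":[0,0,0]},{"linear":[0,0,-8],"turn":[0,0,0]},{"linear":[0,0,-10.5],"turn":[0,0,0]},{"linear":[1.5,-0.5,-12],"turn":[0,0,0]},{"linear":[4,-1.8,-12.5],"turn":[0,0,0]},{"linear":[7,-3.1,-12.5],"turn":[0,0,0]}]'; python3 go.py .568 .333 .16 83
```

```text
clock: 5.1
tool_pos: [0.6168, 0.1764, 0.1817]
tool_rot: [2.352, 2.082, 0.002]
wrist_force: [0.1, 0.2, -4.0]
finger_gap: 0.566
lin [14.96 -6.75  2.17] turn [ 0.06 -0.03  0.03] pos [0.6168 0.1764 0.1817] t 5.1
```

```bash
python3 -m handwheel '[{"linear":[3,-1.3,0],"turn":[0,0,0]},{"linear":[6,-2.7,0],"turn":[0,0,0]},{"linear":[9,-4,0.3],"turn":[0,0,0]},{"linear":[11.5,-5.2,0.8],"turn":[0,0,0]},{"linear":[13.5,-6.1,1.4],"turn":[0,0,0]},{"linear":[14.7,-6.6,1.9],"turn":[0,0,0]},{"linear":[15.1,-6.8,2.2],"turn":[0,0,0]},{"linear":[15.1,-6.8,2.2],"turn":[0,0,0]}]'; python3 - <<'E'
from h import *
shot('wrist','w4'); shot('scene','s4')
E
python3 go.py .568 .333 .041 83
```

```text
clock: 5.9
tool_pos: [0.5669, 0.3336, 0.1578]
tool_rot: [2.35, 2.085, -0.003]
wrist_force: [0.5, -0.8, -2.4]
finger_gap: 0.563
lin [ 0.11 -0.04 11.76] turn [0.03 0.06 0.04] pos [0.5683 0.332  0.1586] t 6.0
```

View pics/w4.png

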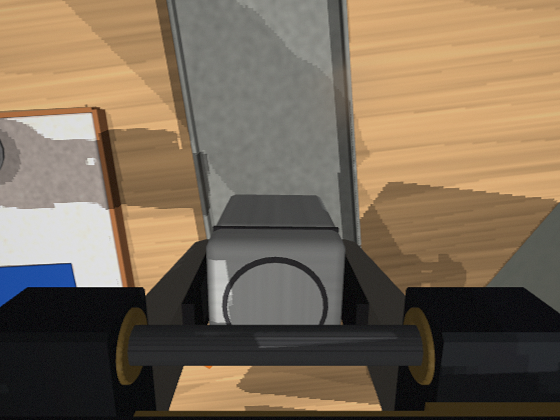

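View pics/s4.png

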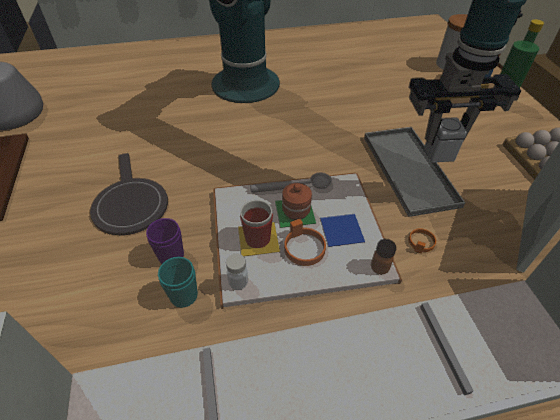

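```bash
python3 - <<'E'
from h import *
z=load('w4')
for p in [(167,0),(200,200),(346,0),(358,240)]: print(ray(z,*p,.018).round(4))
E
```

```text
[0.4086 0.2698 0.018 ]
[0.5639 0.2684 0.018 ]
[0.4245 0.403  0.018 ]
[0.616 0.4   0.018]
```

```bash
python3 -m handwheel '[{"linear":[0,0,2],"turn":[0,0,0]},{"linear":[0,0,4.5],"turn":[0,0,0]},{"linear":[0,0,7],"turn":[0,0,0]},{"linear":[0.1,0,9],"turn":[0,0,0]},{"linear":[0.1,0,10.5],"turn":[0,0,0]},{"linear":[0.1,0,11.2],"turn":[0,0,0]},{"linear":[0.1,0,11.6],"turn":[0,0,0]},{"linear":[0.1,0,11.8],"turn":[0,0,0]}]'; python3 go.py .568 .333 .039 83
```

```text
clock: 6.8
tool_pos: [0.5684, 0.3345, 0.0411]
tool_rot: [2.351, 2.084, 0.002]
wrist_force: [-0.9, -0.3, -3.2]
finger_gap: 0.566
lin [-0.16 -0.02  0.21] turn [ 0.06 -0.03  0.11] pos [0.5684 0.3345 0.0411] t 6.8
```

```bash
python3 -m handwheel '[{"linear":[0,0,0.1],"turn":[0,0,0]},{"linear":[0,0,0.15],"turn":[0,0,0]},{"linear":[0,0,0.2],"turn":[0,0,0]},{"linear":[0,0,0.25],"turn":[0,0,0]},{"linear":[0,0,0.25],"turn":[0,0,0]},{"linear":[0,0,0.25],"turn":[0,0,0]},{"linear":[0,0,0.25],"turn":[0,0,0]},{"linear":[0,0,0.25],"turn":[0,0,0]}]'; python3 go.py .568 .333 .039 83
```

```text
clock: 7.6
tool_pos: [0.5679, 0.3348, 0.0387]
tool_rot: [2.35, 2.085, 0.001]
wrist_force: [-1.3, 0.1, 4.2]
finger_gap: 0.568
lin [-0.18  0.03 -0.03] turn [ 0.03 -0.03  0.15] pos [0.5679 0.3348 0.0387] t 7.6
```

```bash
python3 -m handwheel '[{"linear":[0,0,0],"turn":[0,0,0]},{"linear":[0,0,0],"turn":[0,0,0]},{"linear":[0,0,0],"turn":[0,0,0]},{"linear":[0,0,0],"turn":[0,0,0]},{"linear":[0,0,0],"turn":[0,0,0]},{"linear":[0,0,-1],"turn":[0,0,0]},{"linear":[0,0,-3],"turn":[0,0,0]},{"linear":[0,0,-6],"turn":[0,0,0]}]' 9.19; python3 go.py .576 .019 .18 86.5
```

```text
clock: 8.4
tool_pos: [0.5667, 0.334, 0.0978]
tool_rot: [-2.35, -2.084, 0.005]
wrist_force: [0.2, -0.5, -0.3]
finger_gap: 0.999
lin [-31.18   4.67  -8.17] turn [-0.13  0.11 -3.36] pos [0.5667 0.334  0.0978] t 8.4
```

```bash
python3 -m handwheel '[{"linear":[0,0,-4],"turn":[0,0,0]},{"linear":[-3,0.5,-8],"turn":[0,0,-1]},{"linear":[-8,1.2,-8.5],"turn":[0,0,-2]},{"linear":[-13,2,-8.5],"turn":[0,0,-3]},{"linear":[-18,2.7,-8.5],"turn":[0,0,-3.4]},{"linear":[-23,3.4,-8.2],"turn":[0,0,-3.4]},{"linear":[-27.5,4.1,-7.8],"turn":[0,0,-3.4]},{"linear":[-31,4.6,-7.5],"turn":[0,0,-3.4]}]'; python3 -m handwheel '[{"linear":[0,0,0],"turn":[0,0,0]},{"linear":[0,0,0],"turn":[0,0,0]},{"linear":[0,0,0],"turn":[0,0,0]},{"linear":[0,0,0],"turn":[0,0,0]},{"linear":[0,0,0],"turn":[0,0,0]},{"linear":[0,0,0],"turn":[0,0,0]},{"linear":[0,0,0],"turn":[0,0,0]},{"linear":[0,0,0],"turn":[0,0,0]}]' ; python3 - <<'E'
from h import *
shot('wrist','w5')
E
python3 go.py .576 .019 .046 86.5
```

```text
clock: 9.2
tool_pos: [0.5763, 0.0175, 0.1741]
tool_rot: [2.29, 2.149, 0.001]
wrist_force: [-0.2, 1.4, -0.7]
finger_gap: 0.998
clock: 10.0
tool_pos: [0.5763, 0.0215, 0.1731]
tool_rot: [2.287, 2.154, -0.0]
wrist_force: [-1.0, -0.8, -0.4]
finger_gap: 1.0
lin [-0.25 -0.02 12.71] turn [0.   0.   0.05] pos [0.5763 0.0215 0.1731] t 10.05
```

View pics/w5.png

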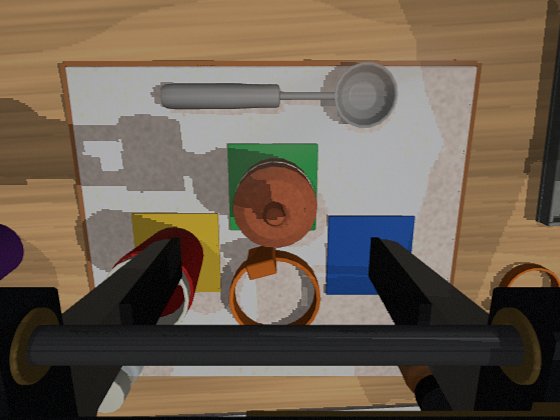

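```bash
python3 - <<'E'
from h import *
z=load('w5')
print(ray(z,274.5,212,.103).round(4),ray(z,275,205,.073).round(4))
cv2.imwrite('pics/w5c.png',cv2.resize(z['im'][:,:,::-1][140:320,170:370],None,fx=3.3,fy=3.3,interpolation=cv2.INTER_CUBIC))
E
```

```text
[0.5721 0.0205 0.103 ] [0.5751 0.0207 0.073 ]
```

View pics/w5c.png

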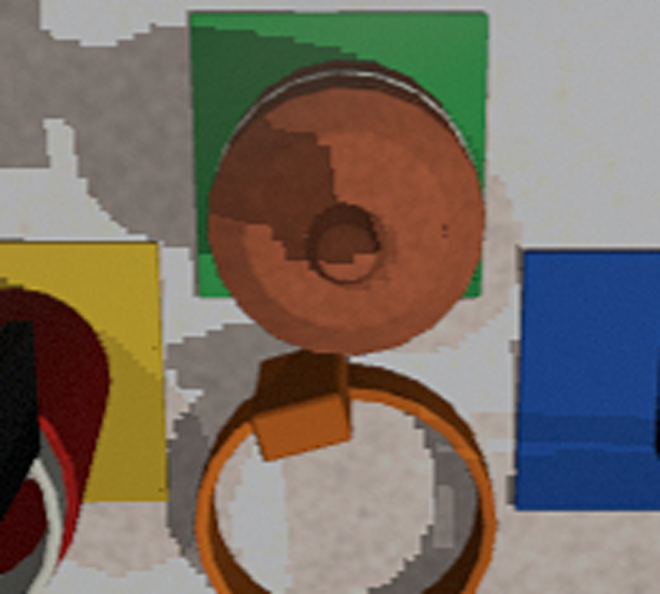

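```bash
python3 -m handwheel '[{"linear":[-0.1,-0.1,3],"turn":[0,0,0]},{"linear":[-0.1,-0.1,6],"turn":[0,0,0]},{"linear":[-0.1,-0.1,9],"turn":[0,0,0]},{"linear":[-0.1,-0.1,11],"turn":[0,0,0]},{"linear":[-0.1,-0.1,12.2],"turn":[0,0,0]},{"linear":[-0.1,-0.1,12.7],"turn":[0,0,0]},{"linear":[-0.1,-0.1,12.7],"turn":[0,0,0]},{"linear":[-0.1,-0.1,12.7],"turn":[0,0,0]}]' ; python3 go.py .575 .0205 .046 86.5
```

```text
clock: 10.85
tool_pos: [0.5761, 0.0204, 0.0471]
tool_rot: [2.287, 2.153, 0.002]
wrist_force: [0.4, 0.2, -0.6]
finger_gap: 0.999
lin [ 0.   -0.11  0.11] turn [ 0.1  -0.02  0.04] pos [0.5761 0.0204 0.0471] t 10.85
```

```bash
python3 -m handwheel '[{"linear":[0,0,0.05],"turn":[0,0,0]},{"linear":[0,0,0.05],"turn":[0,0,0]},{"linear":[0,0,0.05],"turn":[0,0,0]},{"linear":[0,0,0.05],"turn":[0,0,0]},{"linear":[0,0,0.05],"turn":[0,0,0]},{"linear":[0,0,0.05],"turn":[0,0,0]},{"linear":[0,0,0.05],"turn":[0,0,0]},{"linear":[0,0,0.05],"turn":[0,0,0]}]' 5 25; python3 go.py .575 .0205 .046 86.5
```

```text
clock: 11.65
tool_pos: [0.5754, 0.0207, 0.0459]
tool_rot: [-2.287, -2.154, -0.001]
wrist_force: [-1.1, 1.4, 3.5]
finger_gap: 0.665
lin [-0.02 -0.04 -0.01] turn [ 0.02 -0.02  0.05] pos [0.5754 0.0207 0.0459] t 11.65
```

```bash
python3 go.py .481 .335 .15 86.5; python3 -m handwheel '[{"linear":[0,0,-1],"turn":[0,0,0]},{"linear":[0,0,-3],"turn":[0,0,0]},{"linear":[0,0,-5.5],"turn":[0,0,0]},{"linear":[0,0,-8],"turn":[0,0,0]},{"linear":[1,-0.2,-10.5],"turn":[0,0,0]},{"linear":[3,-0.8,-11.5],"turn":[0,0,0]},{"linear":[6,-1.5,-12],"turn":[0,0,0]},{"linear":[9.5,-2.5,-12],"turn":[0,0,0]}]'; python3 go.py .481 .335 .15 86.5
```

```text
lin [ 30.81 -11.31 -10.4 ] turn [ 0.02 -0.02  0.05] pos [0.5754 0.0207 0.0459] t 11.65
clock: 12.45
tool_pos: [0.5561, 0.1159, 0.1663]
tool_rot: [2.29, 2.149, 0.0]
wrist_force: [0.8, 0.6, -4.6]
finger_gap: 0.665
lin [21.4  -8.89  1.6 ] turn [ 0.06  0.05 -0.13] pos [0.5561 0.1159 0.1663] t 12.45
```

```bash
python3 -m handwheel '[{"linear":[3.5,-1.4,0],"turn":[0,0,0]},{"linear":[7,-2.9,0],"turn":[0,0,0]},{"linear":[10.5,-4.4,0],"turn":[0,0,0]},{"linear":[14,-5.8,0],"turn":[0,0,0]},{"linear":[17,-7.1,0.4],"turn":[0,0,0]},{"linear":[19.5,-8.1,1],"turn":[0,0,0]},{"linear":[21,-8.7,1.6],"turn":[0,0,0]},{"linear":[21.4,-8.9,1.8],"turn":[0,0,0]}]'; python3 go.py .481 .335 .029 86.5
```

```text
clock: 13.25
tool_pos: [0.4785, 0.3367, 0.1463]
tool_rot: [-2.284, -2.156, 0.004]
wrist_force: [0.4, -0.2, -4.9]
finger_gap: 0.665
lin [-0.14  0.28 11.73] turn [-0.11  0.08  0.19] pos [0.4785 0.3367 0.1463] t 13.25
```

```bash
python3 -m handwheel '[{"linear":[0,0,2],"turn":[0,0,0]},{"linear":[0,0,4.5],"turn":[0,0,0]},{"linear":[0,0,7],"turn":[0,0,0]},{"linear":[0,0,9],"turn":[0,0,0]},{"linear":[0,0,10.3],"turn":[0,0,0]},{"linear":[0,0,11],"turn":[0,0,0]},{"linear":[0,0,11.4],"turn":[0,0,0]},{"linear":[0,0,11.5],"turn":[0,0,0]}]'; python3 go.py .481 .335 .029 86.5
```

```text
clock: 14.05
tool_pos: [0.4806, 0.3355, 0.0328]
tool_rot: [2.288, 2.153, 0.001]
wrist_force: [0.2, -0.4, -4.2]
finger_gap: 0.665
lin [-0.05  0.04  0.38] turn [ 0.03 -0.01  0.02] pos [0.4806 0.3355 0.0328] t 14.05
```

```bash
python3 -m handwheel '[{"linear":[0,0,0.1],"turn":[0,0,0]},{"linear":[0,0,0.2],"turn":[0,0,0]},{"linear":[0,0,0.25],"turn":[0,0,0]},{"linear":[0,0,0.3],"turn":[0,0,0]},{"linear":[0,0,0.35],"turn":[0,0,0]},{"linear":[0,0,0.4],"turn":[0,0,0]},{"linear":[0,0,0.4],"turn":[0,0,0]},{"linear":[0,0,0.4],"turn":[0,0,0]}]'; python3 go.py .481 .335 .029 86.5
```

```text
clock: 14.85
tool_pos: [0.4802, 0.3357, 0.0289]
tool_rot: [-2.287, -2.153, -0.0]
wrist_force: [-0.9, -0.5, 0.7]
finger_gap: 0.664
lin [-0.07  0.09 -0.01] turn [ 0.01 -0.01  0.04] pos [0.4802 0.3357 0.0289] t 14.85
```

```bash
python3 -m handwheel '[{"linear":[0,0,0],"turn":[0,0,0]},{"linear":[0,0,0],"turn":[0,0,0]},{"linear":[0,0,0],"turn":[0,0,0]},{"linear":[0,0,0],"turn":[0,0,0]},{"linear":[0,0,0],"turn":[0,0,0]},{"linear":[0,0,-1],"turn":[0,0,0]},{"linear":[0,0,-3],"turn":[0,0,0]},{"linear":[0,0,-6],"turn":[0,0,0]}]' 9.19; python3 go.py .629 -.074 .18 86.5
```

```text
clock: 15.65
tool_pos: [0.4793, 0.335, 0.0885]
tool_rot: [-2.287, -2.153, 0.004]
wrist_force: [-0.1, 1.0, -0.4]
finger_gap: 1.0
lin [-39.94  17.4   -9.1 ] turn [-0.12  0.12  0.04] pos [0.4793 0.335  0.0885] t 15.65
```

```bash
python3 -m handwheel '[{"linear":[0,0,-4],"turn":[0,0,0]},{"linear":[-3,1.3,-8],"turn":[0,0,0]},{"linear":[-7,3,-9.5],"turn":[0,0,0]},{"linear":[-11.5,5,-9.5],"turn":[0,0,0]},{"linear":[-16,7,-9.5],"turn":[0,0,0]},{"linear":[-20.5,9,-9.5],"turn":[0,0,0]},{"linear":[-25,11,-9.5],"turn":[0,0,0]},{"linear":[-29.5,13,-9.5],"turn":[0,0,0]}]';python3 -m handwheel '[{"linear":[-4,1.7,0],"turn":[0,0,0]},{"linear":[-7.5,3.3,0],"turn":[0,0,0]},{"linear":[-9.5,4.1,0],"turn":[0,0,0]},{"linear":[-10.4,4.4,0],"turn":[0,0,0]},{"linear":[-10.4,4.4,0],"turn":[0,0,0]},{"linear":[-10.4,4.4,0],"turn":[0,0,0]},{"linear":[-10.4,4.4,0],"turn":[0,0,0]},{"linear":[-10.4,4.4,0],"turn":[0,0,0]}]'; python3 - <<'E'
from h import *
shot('wrist','w6');shot('top','t6')
z=load('w6');cv2.imwrite('pics/w6c.png',cv2.resize(z['im'][:,:,::-1][130:330,150:400],None,fx=3,fy=3,interpolation=cv2.INTER_CUBIC))
E
python3 go.py .629 -.074 .062 86.5
```

```text
clock: 16.45
tool_pos: [0.5926, 0.0316, 0.1847]
tool_rot: [2.287, 2.153, 0.002]
wrist_force: [0.3, 0.4, 0.9]
finger_gap: 0.997
clock: 17.25
tool_pos: [0.6297, -0.0713, 0.1837]
tool_rot: [-2.285, -2.156, -0.001]
wrist_force: [0.6, -0.2, 0.2]
finger_gap: 0.999
lin [-0.21 -0.06 12.17] turn [ 0.   -0.02  0.13] pos [ 0.6297 -0.0719  0.1837] t 17.35
```

View pics/w6c.png

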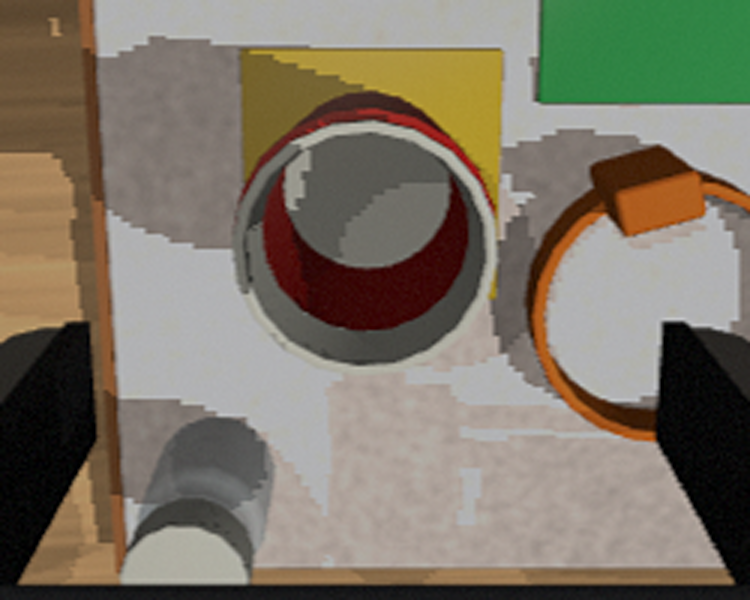

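View pics/t6.png

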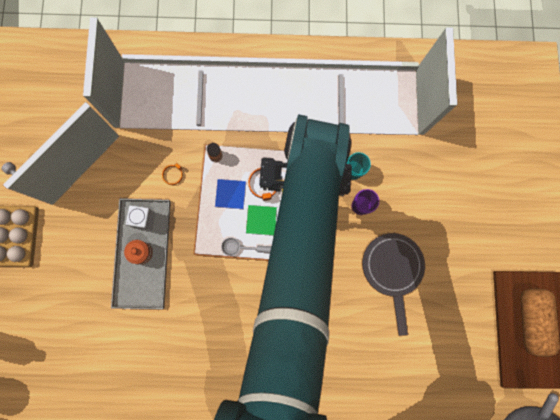

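```bash
python3 - <<'E'
from h import *
z=load('w6')
print(ray(z,272.5,211.2,.105).round(4))
E
```

```text
[ 0.6272 -0.0737  0.105 ]
```

```bash
python3 -m handwheel '[{"linear":[-0.2,-0.15,3],"turn":[0,0,0]},{"linear":[-0.2,-0.15,6],"turn":[0,0,0]},{"linear":[-0.2,-0.15,8.5],"turn":[0,0,0]},{"linear":[-0.2,-0.15,10.5],"turn":[0,0,0]},{"linear":[-0.2,-0.15,11.7],"turn":[0,0,0]},{"linear":[-0.2,-0.15,12.1],"turn":[0,0,0]},{"linear":[-0.2,-0.15,12.1],"turn":[0,0,0]},{"linear":[-0.2,-0.15,12.1],"turn":[0,0,0]}]' ; python3 go.py .628 -.0737 .062 86.5;  python3 -m handwheel '[{"linear":[0,0,0.05],"turn":[0,0,0]},{"linear":[0,0,0.05],"turn":[0,0,0]},{"linear":[0,0,0.05],"turn":[0,0,0]},{"linear":[0,0,0.05],"turn":[0,0,0]},{"linear":[0,0,0.05],"turn":[0,0,0]},{"linear":[0,0,0.05],"turn":[0,0,0]},{"linear":[0,0,0.05],"turn":[0,0,0]},{"linear":[0,0,0.05],"turn":[0,0,0]}]' 5 12; python3 go.py .628 -.0737 .062 86.5
```

```text
clock: 18.15
tool_pos: [0.6289, -0.075, 0.0636]
tool_rot: [2.286, 2.153, 0.002]
wrist_force: [0.3, -0.9, -0.1]
finger_gap: 0.999
lin [ 0.13 -0.1   0.16] turn [ 0.1  -0.    0.05] pos [ 0.6289 -0.075   0.0636] t 18.15
clock: 18.95
tool_pos: [0.6284, -0.0747, 0.0624]
tool_rot: [2.287, 2.153, 0.001]
wrist_force: [-0.7, 1.2, 3.4]
finger_gap: 0.686
lin [ 0.1  -0.05  0.04] turn [ 0.04 -0.02  0.05] pos [ 0.6284 -0.0747  0.0624] t 18.95
```

```bash
python3 -m handwheel '[{"linear":[0,0,-1],"turn":[0,0,0]},{"linear":[0,0,-3],"turn":[0,0,0]},{"linear":[0,0,-5.5],"turn":[0,0,0]},{"linear":[0,0,-8],"turn":[0,0,0]},{"linear":[1,-0.4,-10],"turn":[0,0,0]},{"linear":[3,-1.8,-11.5],"turn":[0,0,0]},{"linear":[6,-3.5,-12],"turn":[0,0,0]},{"linear":[9.5,-5.8,-12],"turn":[0,0,0]}]'; python3 go.py .392 .335 .18 86.5
```

```text
clock: 19.75
tool_pos: [0.5762, 0.0227, 0.1834]
tool_rot: [2.289, 2.149, 0.002]
wrist_force: [0.3, 1.1, -1.4]
finger_gap: 0.693
lin [ 30.01 -20.36   0.27] turn [ 0.14  0.03 -0.12] pos [0.5762 0.0227 0.1834] t 19.75
```

```bash
python3 -m handwheel '[{"linear":[3.5,-2.3,0],"turn":[0,0,0]},{"linear":[7,-4.7,0],"turn":[0,0,0]},{"linear":[10.5,-7.1,0],"turn":[0,0,0]},{"linear":[14,-9.5,0],"turn":[0,0,0]},{"linear":[17.5,-11.9,0],"turn":[0,0,0]},{"linear":[21,-14.2,0],"turn":[0,0,0]},{"linear":[24,-16.3,0],"turn":[0,0,0]},{"linear":[26.5,-18,0],"turn":[0,0,0]}]' - 20; python3 go.py .392 .335 .15 86.5
```

```text
clock: 20.55
tool_pos: [0.4107, 0.3001, 0.1823]
tool_rot: [2.286, 2.155, -0.0]
wrist_force: [0.0, 0.5, -0.9]
finger_gap: 0.687
lin [ 3.38 -2.07  3.23] turn [-0.01  0.01  0.12] pos [0.4107 0.3001 0.1823] t 20.55
```

```bash
python3 -m handwheel '[{"linear":[1.5,-1,0],"turn":[0,0,0]},{"linear":[2.8,-1.7,0.5],"turn":[0,0,0]},{"linear":[3.4,-2.1,1],"turn":[0,0,0]},{"linear":[3.4,-2.1,1.5],"turn":[0,0,0]},{"linear":[3.4,-2.1,2],"turn":[0,0,0]},{"linear":[3.4,-2.1,2.5],"turn":[0,0,0]},{"linear":[3.4,-2.1,3],"turn":[0,0,0]},{"linear":[3.4,-2.1,3.2],"turn":[0,0,0]}]'; python3 - <<'E'
from h import *
shot('wrist','w7'); shot('scene','s7')
s=load('s7')['im'][:,:,::-1][60:220,340:540]
cv2.imwrite('pics/s7c.png',cv2.resize(s,None,fx=3.7,fy=3.7,interpolation=cv2.INTER_CUBIC))
E
python3 go.py .392 .335 .045 86.5
```

```text
clock: 21.35
tool_pos: [0.3935, 0.3332, 0.1494]
tool_rot: [2.288, 2.152, -0.001]
wrist_force: [-0.5, 0.7, -1.0]
finger_gap: 0.687
lin [ 0.15 -0.14 10.47] turn [-0.02  0.04  0.01] pos [0.3934 0.3335 0.1497] t 21.45
```

View pics/w7.png

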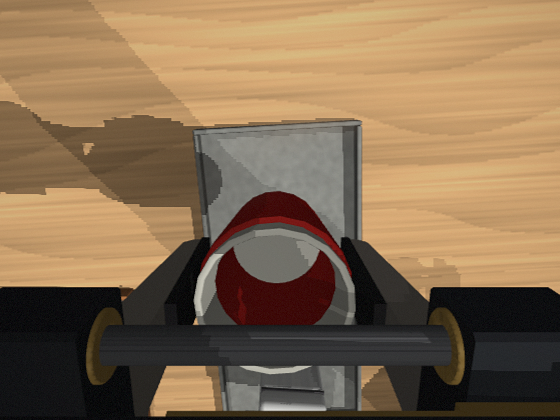

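View pics/s7c.png

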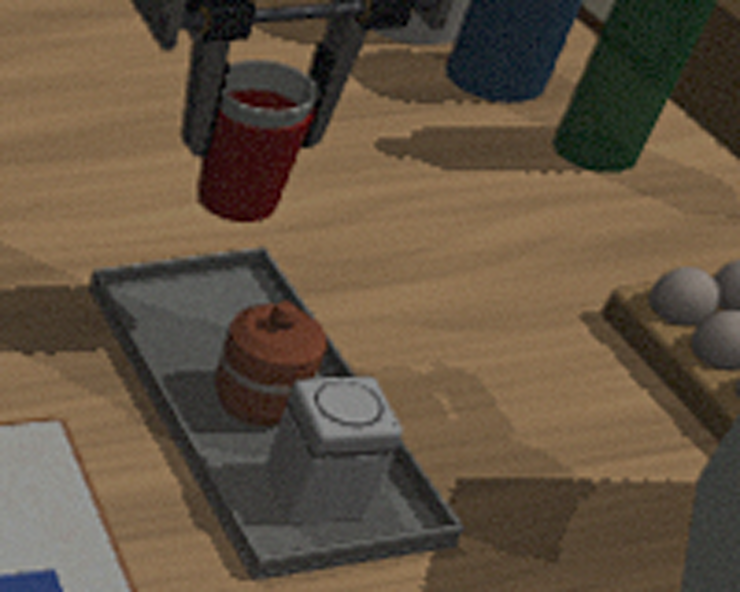

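```bash
python3 - <<'E'
from h import *
z=load('w7')
for p in [(194,131),(361,122)]: print(ray(z,*p,.018).round(4))
print(ray(z,275,292,.105+.0875).round(4))
E
python3 -m handwheel '[{"linear":[0.1,-0.1,2],"turn":[0,0,0]},{"linear":[0.1,-0.1,4],"turn":[0,0,0]},{"linear":[0.1,-0.1,6],"turn":[0,0,0]},{"linear":[0.1,-0.1,8],"turn":[0,0,0]},{"linear":[0.1,-0.1,9],"turn":[0,0,0]},{"linear":[0.1,-0.1,9.6],"turn":[0,0,0]},{"linear":[0.1,-0.1,10],"turn":[0,0,0]},{"linear":[0.1,-0.1,10],"turn":[0,0,0]}]'; python3 go.py .392 .335 .045 86.5
```

```text
[0.336  0.2714 0.018 ]
[0.3371 0.4035 0.018 ]
[0.3884 0.3325 0.1925]
clock: 22.25
tool_pos: [0.3926, 0.3351, 0.0502]
tool_rot: [-2.287, -2.153, -0.001]
wrist_force: [0.4, 0.7, -1.5]
finger_gap: 0.689
lin [-0.02 -0.06  0.52] turn [ 0.01 -0.02  0.04] pos [0.3926 0.3351 0.0502] t 22.25
```

```bash
python3 -m handwheel '[{"linear":[0,0,0.1],"turn":[0,0,0]},{"linear":[0,0,0.2],"turn":[0,0,0]},{"linear":[0,0,0.3],"turn":[0,0,0]},{"linear":[0,0,0.4],"turn":[0,0,0]},{"linear":[0,0,0.45],"turn":[0,0,0]},{"linear":[0,0,0.5],"turn":[0,0,0]},{"linear":[0,0,0.5],"turn":[0,0,0]},{"linear":[0,0,0.5],"turn":[0,0,0]}]'; python3 go.py .392 .335 .045 86.5
```

```text
clock: 23.05
tool_pos: [0.3925, 0.3351, 0.0453]
tool_rot: [2.287, 2.153, 0.001]
wrist_force: [0.5, -0.3, 3.1]
finger_gap: 0.688
lin [-0.01 -0.05  0.03] turn [ 0.01 -0.01  0.04] pos [0.3925 0.3351 0.0453] t 23.05
```

Contact (force z rose from -1.5 to +3.1 N). Release, retreat, then check.

```bash
python3 -m handwheel '[{"linear":[0,0,0],"turn":[0,0,0]},{"linear":[0,0,0],"turn":[0,0,0]},{"linear":[0,0,0],"turn":[0,0,0]},{"linear":[0,0,0],"turn":[0,0,0]},{"linear":[0,0,0],"turn":[0,0,0]},{"linear":[0,0,-1],"turn":[0,0,0]},{"linear":[0,0,-3],"turn":[0,0,0]},{"linear":[0,0,-7],"turn":[0,0,0]}]' 9.19; python3 go.py .634 .0055 .17 11
```

```text
clock: 23.85
tool_pos: [0.391, 0.3336, 0.1143]
tool_rot: [2.287, 2.153, -0.008]
wrist_force: [1.0, 0.8, -0.5]
finger_gap: 1.002
lin [-31.31  26.22  -5.53] turn [-1.000e-02  3.200e-01  7.554e+01] pos [0.391  0.3336 0.1143] t 23.85
```

```bash
python3 -m handwheel '[{"linear":[0,0,-4],"turn":[0,0,0]},{"linear":[-3,2.5,-7],"turn":[0,0,8]},{"linear":[-6.5,5.5,-8],"turn":[0,0,16]},{"linear":[-10,8.4,-8],"turn":[0,0,24]},{"linear":[-14,11.7,-8],"turn":[0,0,32]},{"linear":[-18,15,-8],"turn":[0,0,40]},{"linear":[-22,18.4,-8],"turn":[0,0,48]},{"linear":[-26,21.8,-8],"turn":[0,0,56]}]' 5; python3 go.py .634 .0055 .17 11
```

```text
clock: 24.65
tool_pos: [0.5901, 0.0677, 0.1962]
tool_rot: [-3.032, -0.819, -0.002]
wrist_force: [0.8, 0.1, 0.1]
finger_gap: 0.546
lin [0.66 7.59 2.62] turn [-0.03 -0.08 19.23] pos [0.5901 0.0677 0.1962] t 24.65
```

```bash
python3 - <<'E'
from h import *
shot('scene','s8')
E
```

```text
(no output)
```

View pics/s8.png

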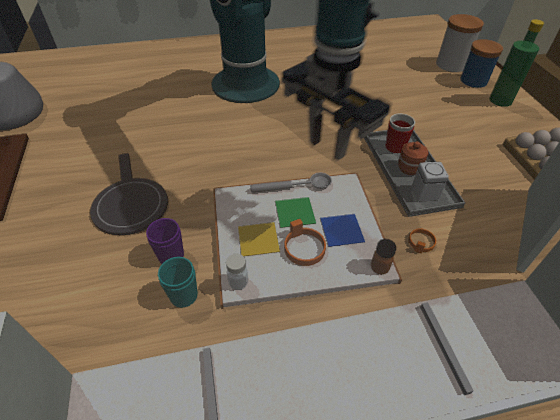

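All three stand upright in the tray, and the ring is still in place. Now the ring.

```bash
python3 go.py .634 .0055 .17 11;  python3 -m handwheel '[{"linear":[0.1,2,0],"turn":[0,0,5]},{"linear":[0.3,4,0.5],"turn":[0,0,10]},{"linear":[0.5,6,1],"turn":[0,0,15]},{"linear":[0.7,7.4,2],"turn":[0,0,19]},{"linear":[0.7,7.6,2.6],"turn":[0,0,19.2]},{"linear":[0.7,7.6,2.6],"turn":[0,0,19.2]},{"linear":[0.7,7.6,2.6],"turn":[0,0,19.2]},{"linear":[0.7,7.6,2.6],"turn":[0,0,19.2]}]' 5; python3 - <<'E'
from h import *
shot('wrist','w9')
z=load('w9');cv2.imwrite('pics/w9c.png',cv2.resize(z['im'][:,:,::-1][130:330,170:420],None,fx=3,fy=3,interpolation=cv2.INTER_CUBIC))
E
python3 go.py .634 .0055 .025 11
```

```text
lin [0.84 6.52 2.72] turn [ 0.4  -0.22 18.36] pos [0.5945 0.0583 0.1967] t 24.7
clock: 25.5
tool_pos: [0.6337, 0.0085, 0.1697]
tool_rot: [-3.125, -0.314, -0.001]
wrist_force: [-0.3, 1.0, 0.7]
finger_gap: 0.543
lin [-0.05  0.29 14.47] turn [-0.03 -0.05  0.44] pos [0.6338 0.0084 0.1697] t 25.55
```

View pics/w9c.png

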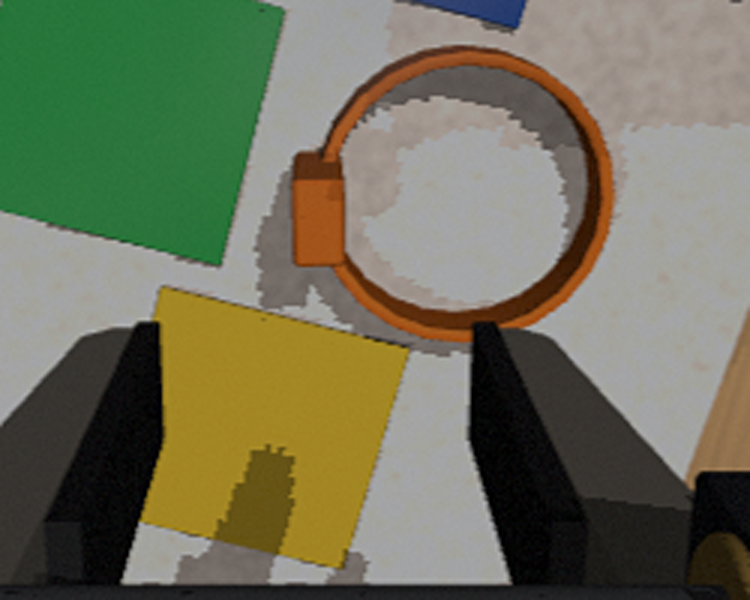

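```bash
python3 - <<'E'
from h import *
z=load('w9')
c=lambda x,y:(170+(x+.5)/3-.5,130+(y+.5)/3-.5)
t=ray(z,*c(319,223),.058);r=ray(z,*c(466,194),.036);print(t,r,np.linalg.norm((t-r)[:2]),np.degrees(np.arctan2(*(r-t)[1::-1])), [ray(z,*c(*p),.058).round(4) for p in [(294,182),(294,265)]])
E
```

```text
[0.63393115 0.00583496 0.058     ] [0.67349936 0.01659816 0.036     ] 0.041005978606903054 15.21719815120714 [array([0.6255, 0.0152, 0.058 ]), array([ 0.6298, -0.0066,  0.058 ])]
```

```bash
python3 -m handwheel '[{"linear":[0,0.24,3],"turn":[0,0,0]},{"linear":[0,0.24,6],"turn":[0,0,0]},{"linear":[0,0.24,9],"turn":[0,0,0]},{"linear":[0,0.24,11.5],"turn":[0,0,0]},{"linear":[0,0.24,13],"turn":[0,0,0]},{"linear":[0,0.24,14],"turn":[0,0,0]},{"linear":[0,0.24,14.4],"turn":[0,0,0]},{"linear":[0,0.24,14.4],"turn":[0,0,0]}]' 5; python3 go.py .634 .006 .025 11;python3 -m handwheel '[{"linear":[0,0,0],"turn":[0,0,0]},{"linear":[0,0,0],"turn":[0,0,0]},{"linear":[0,0,0],"turn":[0,0,0]},{"linear":[0,0,0],"turn":[0,0,0]},{"linear":[0,0,0],"turn":[0,0,0]},{"linear":[0,0,0],"turn":[0,0,0]},{"linear":[0,0,0],"turn":[0,0,0]},{"linear":[0,0,0],"turn":[0,0,0]}]' 0.5 30; python3 go.py .634 .006 .025 11
```

```text
clock: 26.35
tool_pos: [0.6346, 0.0051, 0.0255]
tool_rot: [3.126, 0.311, 0.001]
wrist_force: [-0.5, -0.0, 0.8]
finger_gap: 0.541
lin [-0.04 -0.1   0.05] turn [ 0.   -0.04  0.35] pos [0.6346 0.0051 0.0255] t 26.35
clock: 27.15
tool_pos: [0.6344, 0.0051, 0.0254]
tool_rot: [-3.126, -0.31, -0.001]
wrist_force: [-1.0, 0.9, 3.4]
finger_gap: 0.15
lin [-0.02 -0.1   0.04] turn [-0.   -0.02  0.34] pos [0.6344 0.0051 0.0254] t 27.15
```

```bash
python3 -m handwheel '[{"linear":[0,0,-1],"turn":[0,0,0]},{"linear":[0,0,-3],"turn":[0,0,0]},{"linear":[0,0,-5.5],"turn":[0,0,0]},{"linear":[0,0,-8],"turn":[0,0,0]},{"linear":[0,0,-10.5],"turn":[0,0,0]},{"linear":[0,0,-12.5],"turn":[0,0,0]},{"linear":[0,0,-14],"turn":[0,0,0]},{"linear":[0,0,-14.5],"turn":[0,0,0]}]'; python3 go.py .421 -.348 .17 11
```

```text
clock: 27.95
tool_pos: [0.6349, 0.005, 0.1719]
tool_rot: [-3.126, -0.31, -0.004]
wrist_force: [-0.4, -0.1, -0.2]
finger_gap: 0.153
lin [-27.92  30.4    0.13] turn [ 0.01 -0.14  0.34] pos [0.6349 0.005  0.1719] t 27.95
```

```bash
python3 -m handwheel '[{"linear":[-2,2.2,0],"turn":[0,0,0]},{"linear":[-5,5.5,0],"turn":[0,0,0]},{"linear":[-8.5,9.2,0],"turn":[0,0,0]},{"linear":[-12,13,0],"turn":[0,0,0]},{"linear":[-15.5,16.9,0],"turn":[0,0,0]},{"linear":[-19,20.7,0],"turn":[0,0,0]},{"linear":[-22.5,24.5,0],"turn":[0,0,0]},{"linear":[-25,27.2,0],"turn":[0,0,0]}]'; python3 -m handwheel '[{"linear":[-1.8,2,0],"turn":[0,0,0]},{"linear":[-2.5,2.8,0],"turn":[0,0,0]},{"linear":[-2.9,3.2,0.5],"turn":[0,0,0]},{"linear":[-2.9,3.2,1.5],"turn":[0,0,0]},{"linear":[-2.9,3.2,2.5],"turn":[0,0,0]},{"linear":[-2.9,3.2,3],"turn":[0,0,0]},{"linear":[-2.9,3.2,3],"turn":[0,0,0]},{"linear":[-2.9,3.2,3],"turn":[0,0,0]}]'; python3 - <<'E'
from h import *
shot('wrist','w10');shot('top','t10')
z=load('t10');cv2.imwrite('pics/t10c.png',cv2.resize(z['im'][:,:,::-1][200:340,320:480],None,fx=4,fy=4,interpolation=cv2.INTER_CUBIC))
E
python3 go.py .421 -.348 .018 11
```

```text
clock: 28.75
tool_pos: [0.4405, -0.3125, 0.1696]
tool_rot: [-3.126, -0.309, 0.002]
wrist_force: [0.8, 0.1, -0.6]
finger_gap: 0.152
clock: 29.55
tool_pos: [0.4209, -0.3474, 0.1399]
tool_rot: [-3.126, -0.312, 0.0]
wrist_force: [-0.1, 0.2, -1.0]
finger_gap: 0.152
lin [0.000e+00 1.000e-02 1.224e+01] turn [ 0.02 -0.03  0.37] pos [ 0.4209 -0.3479  0.1404] t 29.65
```

View pics/w10.png

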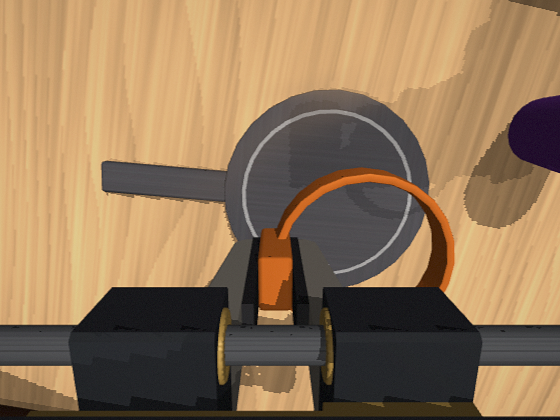

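View pics/t10c.png

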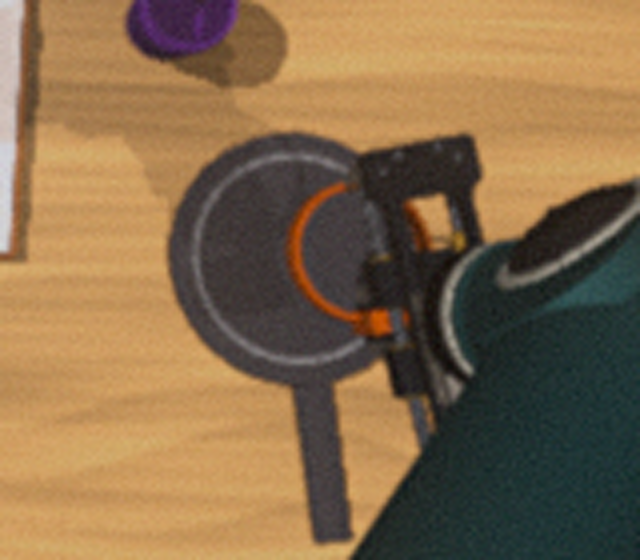

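```bash
python3 - <<'E'
from h import *
z=load('w10');im=z['im'][:,:,::-1].copy()
o=get_obs();tp=o['tool_pos'];Rt=R.from_rotvec(o['tool_rot']).as_matrix()
for c in [(327,190),(327,188)]: print('grid wrist',ray(z,*c,.010).round(4))
zt=load('t10'); print('grid top',ray(zt,320+298/4,200+258/4,.01).round(4))
for dy,col in [(0,(255,0,0)),(-.003,(0,255,0)),(.003,(0,0,255))]:
    c=tp+Rt@np.array([.041,dy,0]); 
    for a in np.linspace(0,2*np.pi,200):
        for r in (.042,):
            u=proj(z,[c[0]+r*np.cos(a),c[1]+r*np.sin(a),tp[2]+.011])
            cv2.circle(im,tuple(u.round().astype(int)),0,col,-1)
g=ray(z,327,190,.01)
for a in np.linspace(0,2*np.pi,300):
    u=proj(z,[g[0]+.085*np.cos(a),g[1]+.085*np.sin(a),.01]); cv2.circle(im,tuple(u.round().astype(int)),0,(255,255,0),-1)
cv2.imwrite('pics/w10o.png',cv2.resize(im[80:320,200:480],None,fx=2.5,fy=2.5,interpolation=cv2.INTER_NEAREST))
E
```

```text
grid wrist [ 0.4606 -0.3348  0.01  ]
grid wrist [ 0.4603 -0.3332  0.01  ]
grid top [ 0.4613 -0.3427  0.01  ]
```

View pics/w10o.png

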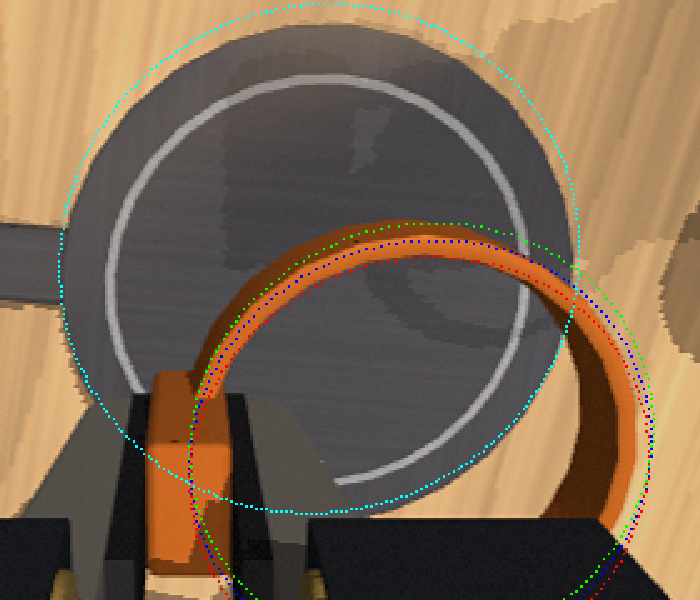

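```bash
python3 -m handwheel '[{"linear":[0.15,-0.1,2],"turn":[0,0,0]},{"linear":[0.15,-0.1,4.5],"turn":[0,0,0]},{"linear":[0.15,-0.1,7],"turn":[0,0,0]},{"linear":[0.15,-0.1,9],"turn":[0,0,0]},{"linear":[0.15,-0.1,10.5],"turn":[0,0,0]},{"linear":[0.15,-0.1,11.3],"turn":[0,0,0]},{"linear":[0.15,-0.1,11.7],"turn":[0,0,0]},{"linear":[0.15,-0.1,11.9],"turn":[0,0,0]}]'; python3 go.py .4222 -.347 .017 11; python3 - <<'E'
from h import *
shot('wrist','w11')
E
python3 go.py .4222 -.347 .017 11
```

```text
clock: 30.45
tool_pos: [0.4221, -0.347, 0.0213]
tool_rot: [3.126, 0.31, 0.001]
wrist_force: [-0.2, -0.0, -1.2]
finger_gap: 0.154
lin [0.01 0.01 0.43] turn [ 0.03 -0.03  0.34] pos [ 0.4221 -0.347   0.0213] t 30.45
lin [0.01 0.02 0.43] turn [ 0.03 -0.03  0.34] pos [ 0.422  -0.3469  0.0213] t 30.5
```

View pics/w11.png

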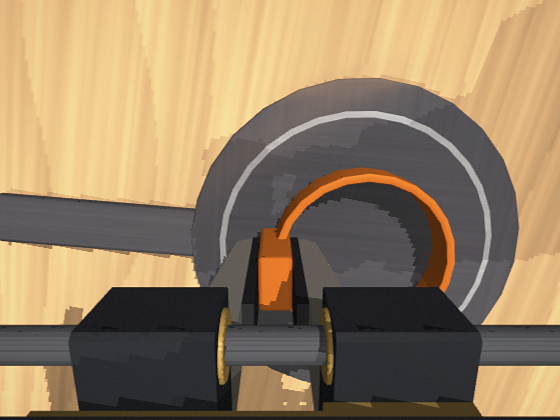

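```bash
python3 -m handwheel '[{"linear":[0,0,0.1],"turn":[0,0,0]},{"linear":[0,0,0.2],"turn":[0,0,0]},{"linear":[0,0,0.3],"turn":[0,0,0]},{"linear":[0,0,0.35],"turn":[0,0,0]},{"linear":[0,0,0.4],"turn":[0,0,0]},{"linear":[0,0,0.45],"turn":[0,0,0]},{"linear":[0,0,0.45],"turn":[0,0,0]},{"linear":[0,0,0.45],"turn":[0,0,0]}]'; python3 go.py .4222 -.347 .017 11
```

```text
clock: 31.3
tool_pos: [0.4218, -0.3466, 0.0173]
tool_rot: [-3.126, -0.31, -0.001]
wrist_force: [-2.6, 2.2, 6.1]
finger_gap: 0.153
lin [0.03 0.04 0.03] turn [-0.02 -0.03  0.34] pos [ 0.4218 -0.3466  0.0173] t 31.3
```

Contact made. Open slightly (5 cm) and lift.

```bash
python3 -m handwheel '[{"linear":[0,0,0],"turn":[0,0,0]},{"linear":[0,0,0],"turn":[0,0,0]},{"linear":[0,0,0],"turn":[0,0,0]},{"linear":[0,0,0],"turn":[0,0,0]},{"linear":[0,0,0],"turn":[0,0,0]},{"linear":[0,0,-1],"turn":[0,0,0]},{"linear":[0,0,-3],"turn":[0,0,0]},{"linear":[0,0,-6],"turn":[0,0,0]}]' 5; python3 go.py .566 .334 .2 83;  python3 go.py .40 -.20 .25 60
```

```text
clock: 32.1
tool_pos: [0.4208, -0.3461, 0.0767]
tool_rot: [-3.125, -0.31, 0.004]
wrist_force: [0.9, -0.1, -0.5]
finger_gap: 0.545
lin [ 27.57 -63.86 -12.28] turn [-1.600e-01  5.000e-02 -7.167e+01] pos [ 0.4208 -0.3461  0.0767] t 32.1
lin [  0.79 -14.76 -17.31] turn [ -0.15   0.08 -48.67] pos [ 0.4208 -0.3461  0.0767] t 32.1
```

```bash
python3 -m handwheel '[{"linear":[0,0,-4],"turn":[0,0,0]},{"linear":[0.5,-2,-8],"turn":[0,0,-6]},{"linear":[2,-6,-11],"turn":[0,0,-14]},{"linear":[4,-10.5,-12],"turn":[0,0,-22]},{"linear":[6,-15,-12],"turn":[0,0,-30]},{"linear":[8,-19.5,-12],"turn":[0,0,-38]},{"linear":[10,-24,-12],"turn":[0,0,-46]},{"linear":[12,-28.5,-12],"turn":[0,0,-54]}]' 9.19; python3 - <<'E'
from h import *
shot('top','t12')
z=load('t12');cv2.imwrite('pics/t12c.png',cv2.resize(z['im'][:,:,::-1][200:340,320:480],None,fx=4,fy=4,interpolation=cv2.INTER_CUBIC))
E
python3 go.py .567 .334 .16 83
```

```text
clock: 32.9
tool_pos: [0.4835, -0.0417, 0.1977]
tool_rot: [2.639, 1.703, 0.002]
wrist_force: [0.2, -1.6, -0.5]
finger_gap: 1.0
lin [36.89 -7.08  3.91] turn [  0.05  -0.27 -16.43] pos [ 0.4851 -0.0328  0.1974] t 32.95
```

View pics/t12c.png

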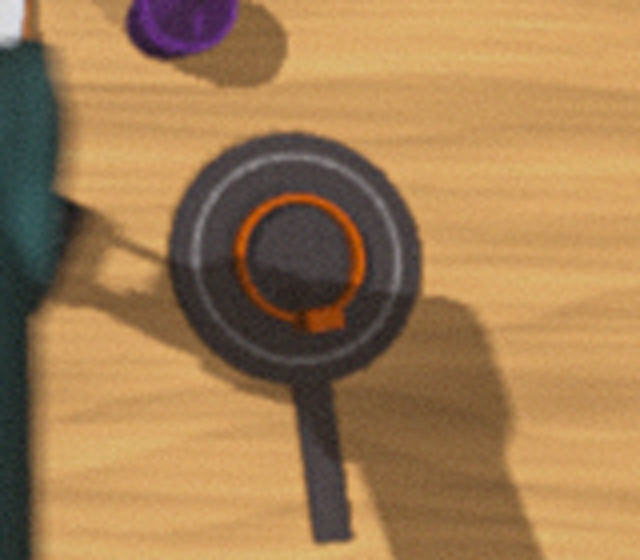

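```bash
python3 - <<'E'
from h import *
z=load('t12')
g=ray(z,320+295.5/4,200+258.5/4,.01);r=ray(z,320+301/4,200+257.5/4,.028);print(g,r,(r-g)[:2])
E
python3 -m handwheel '[{"linear":[3.5,-0.7,0],"turn":[0,0,-2]},{"linear":[8,-1.5,0],"turn":[0,0,-5]},{"linear":[12.5,-2.4,0],"turn":[0,0,-8]},{"linear":[17,-3.2,0],"turn":[0,0,-11]},{"linear":[21.5,-4,0],"turn":[0,0,-14]},{"linear":[26,-5,0],"turn":[0,0,-16]},{"linear":[30.5,-5.8,0.5],"turn":[0,0,-17]},{"linear":[35,-6.7,1],"turn":[0,0,-17]}]'; python3 go.py .567 .334 .16 83
```

```text
[ 0.46090645 -0.34104145  0.01      ] [ 0.46086202 -0.33942862  0.028     ] [-4.44241501e-05  1.61282204e-03]
clock: 33.75
tool_pos: [0.5691, 0.3036, 0.1874]
tool_rot: [2.365, 2.067, 0.001]
wrist_force: [0.8, 0.6, -0.3]
finger_gap: 0.999
lin [ 2.98 -0.62  2.73] turn [ 0.07  0.   -0.71] pos [0.5691 0.3036 0.1874] t 33.75
```

The ring is centred to within about 2 mm. Next I'll check the tray.

```bash
python3 -m handwheel '[{"linear":[1,-0.2,0],"turn":[0,0,0]},{"linear":[2,-0.4,0.5],"turn":[0,0,0]},{"linear":[2.7,-0.5,1.2],"turn":[0,0,0]},{"linear":[2.9,-0.6,2],"turn":[0,0,-0.3]},{"linear":[2.9,-0.6,2.7],"turn":[0,0,-0.3]},{"linear":[2.9,-0.6,2.7],"turn":[0,0,-0.3]},{"linear":[2.9,-0.6,2.7],"turn":[0,0,-0.3]},{"linear":[2.9,-0.6,2.7],"turn":[0,0,-0.3]}]'; python3 - <<'E'
from h import *
shot('wrist','w13');shot('top','t13')
E
python3 go.py .567 .334 .0388 83
```

```text
clock: 34.55
tool_pos: [0.5668, 0.3315, 0.16]
tool_rot: [2.36, 2.073, 0.001]
wrist_force: [1.0, -0.4, 0.6]
finger_gap: 1.0
lin [ 2.200e-01 -1.000e-02  1.213e+01] turn [ 0.04 -0.03 -0.39] pos [0.5668 0.3318 0.1601] t 34.65
```

View pics/w13.png

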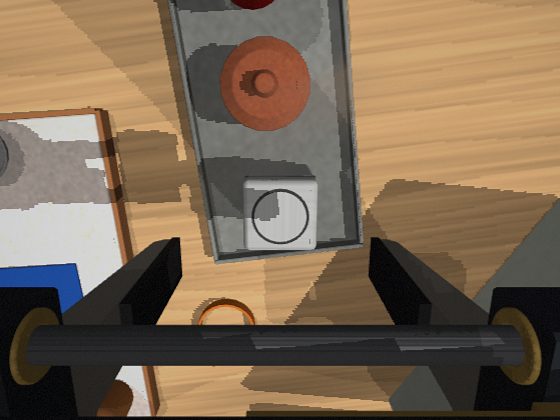

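```bash
python3 - <<'E'
from h import *
z=load('w13')
for p,h in [((280,216.5),.082),((264.5,82),.086)]: print(ray(z,*p,h).round(4))
E
```

```text
[0.5686 0.3338 0.082 ]
[0.4798 0.3352 0.086 ]
```

```bash
python3 -m handwheel '[{"linear":[0.25,0.1,3],"turn":[0,0,0]},{"linear":[0.25,0.1,6],"turn":[0,0,0]},{"linear":[0.25,0.1,8.5],"turn":[0,0,0]},{"linear":[0.25,0.1,10.5],"turn":[0,0,0]},{"linear":[0.25,0.1,11.7],"turn":[0,0,0]},{"linear":[0.25,0.1,12.1],"turn":[0,0,0]},{"linear":[0.25,0.1,12.1],"turn":[0,0,0]},{"linear":[0.25,0.1,12.1],"turn":[0,0,0]}]' ; python3 -m handwheel '[{"linear":[0,0,0],"turn":[0,0,0]},{"linear":[0,0,0],"turn":[0,0,0]},{"linear":[0,0,0],"turn":[0,0,0]},{"linear":[0,0,0],"turn":[0,0,0]},{"linear":[0,0,0],"turn":[0,0,0]},{"linear":[0,0,0],"turn":[0,0,0]},{"linear":[0,0,0],"turn":[0,0,0]},{"linear":[0,0,0],"turn":[0,0,0]}]' 4 20;  python3 go.py .64 .1022 .17 83
```

```text
clock: 35.45
tool_pos: [0.5685, 0.3348, 0.0398]
tool_rot: [2.359, 2.074, 0.003]
wrist_force: [0.5, 0.6, 0.5]
finger_gap: 1.001
clock: 36.25
tool_pos: [0.5677, 0.3345, 0.0387]
tool_rot: [-2.359, -2.074, -0.0]
wrist_force: [0.7, -0.3, 1.4]
finger_gap: 0.561
lin [-22.11  10.14 -13.13] turn [ 0.01 -0.01 -0.35] pos [0.5677 0.3345 0.0387] t 36.25
```

```bash
python3 -m handwheel '[{"linear":[0,0,-1],"turn":[0,0,0]},{"linear":[0,0,-3],"turn":[0,0,0]},{"linear":[0,0,-5.5],"turn":[0,0,0]},{"linear":[0,0,-8],"turn":[0,0,0]},{"linear":[-1,0.4,-10],"turn":[0,0,0]},{"linear":[-3,1.3,-12],"turn":[0,0,0]},{"linear":[-6,2.7,-13],"turn":[0,0,0]},{"linear":[-9.5,4.3,-13],"turn":[0,0,0]}]';  python3 -m handwheel '[{"linear":[-3.5,1.6,0],"turn":[0,0,0]},{"linear":[-6.5,3,0],"turn":[0,0,0]},{"linear":[-9,4.1,0],"turn":[0,0,0]},{"linear":[-11,5.1,0.3],"turn":[0,0,0]},{"linear":[-12.2,5.7,1],"turn":[0,0,0]},{"linear":[-12.6,5.8,2],"turn":[0,0,0]},{"linear":[-12.6,5.8,3],"turn":[0,0,0]},{"linear":[-12.6,5.8,4],"turn":[0,0,0]}]'; python3 go.py .64 .1022 .056 83
```

```text
clock: 37.05
tool_pos: [0.5986, 0.2353, 0.1707]
tool_rot: [2.356, 2.077, 0.005]
wrist_force: [1.2, 0.7, -4.4]
finger_gap: 0.564
clock: 37.85
tool_pos: [0.6387, 0.104, 0.1272]
tool_rot: [-2.356, -2.076, 0.001]
wrist_force: [-0.3, 0.0, -3.8]
finger_gap: 0.566
lin [-0.17  0.17  7.12] turn [-0.09 -0.03 -0.25] pos [0.6387 0.104  0.1272] t 37.85
```

```bash
python3 -m handwheel '[{"linear":[-0.1,0.1,1.5],"turn":[0,0,0]},{"linear":[-0.15,0.12,3.5],"turn":[0,0,0]},{"linear":[-0.15,0.12,5],"turn":[0,0,0]},{"linear":[-0.15,0.12,6],"turn":[0,0,0]},{"linear":[-0.15,0.12,6.5],"turn":[0,0,0]},{"linear":[-0.15,0.12,6.8],"turn":[0,0,0]},{"linear":[-0.15,0.12,6.9],"turn":[0,0,0]},{"linear":[-0.15,0.12,6.9],"turn":[0,0,0]}]'; python3 go.py .6396 .1023 .0558 83
```

```text
clock: 38.65
tool_pos: [0.641, 0.1006, 0.0601]
tool_rot: [2.359, 2.074, 0.001]
wrist_force: [0.5, 0.3, -3.3]
finger_gap: 0.564
lin [ 0.15 -0.16  0.43] turn [ 0.06 -0.02 -0.36] pos [0.641  0.1006 0.0601] t 38.65
```

```bash
python3 -m handwheel '[{"linear":[0.08,-0.1,0.1],"turn":[0,0,-0.3]},{"linear":[0.13,-0.13,0.2],"turn":[0,0,-0.3]},{"linear":[0.13,-0.13,0.3],"turn":[0,0,-0.3]},{"linear":[0.13,-0.13,0.35],"turn":[0,0,-0.3]},{"linear":[0.13,-0.13,0.4],"turn":[0,0,-0.3]},{"linear":[0.13,-0.13,0.45],"turn":[0,0,-0.3]},{"linear":[0.13,-0.13,0.45],"turn":[0,0,-0.3]},{"linear":[0.13,-0.13,0.45],"turn":[0,0,-0.3]}]'; python3 go.py .6396 .1023 .0558 83
```

```text
clock: 39.45
tool_pos: [0.6395, 0.102, 0.0557]
tool_rot: [2.354, 2.081, 0.0]
wrist_force: [-2.4, 0.7, 3.7]
finger_gap: 0.563
lin [ 0.03  0.01 -0.01] turn [ 0.01 -0.01 -0.06] pos [0.6395 0.102  0.0557] t 39.45
```

Caddy back in place. Release it and go for the sugar bowl.

```bash
python3 -m handwheel '[{"linear":[0,0,0],"turn":[0,0,0]},{"linear":[0,0,0],"turn":[0,0,0]},{"linear":[0,0,0],"turn":[0,0,0]},{"linear":[0,0,0],"turn":[0,0,0]},{"linear":[0,0,0],"turn":[0,0,0]},{"linear":[0,0,-1],"turn":[0,0,0]},{"linear":[0,0,-3],"turn":[0,0,0]},{"linear":[0,0,-7],"turn":[0,0,0]}]' 9.19; python3 go.py .4803 .3355 .16 86.5
```

```text
clock: 40.25
tool_pos: [0.6374, 0.1017, 0.1237]
tool_rot: [-2.352, -2.079, 0.008]
wrist_force: [1.0, -0.0, -0.4]
finger_gap: 0.998
lin [ 21.26 -18.48  -3.58] turn [-0.3   0.1  -3.55] pos [0.6374 0.1017 0.1237] t 40.25
```

```bash
python3 -m handwheel '[{"linear":[0,0,-3],"turn":[0,0,0]},{"linear":[3,-2.6,-6],"turn":[0,0,-1]},{"linear":[6.5,-5.6,-6],"turn":[0,0,-2]},{"linear":[10,-8.7,-6],"turn":[0,0,-3.5]},{"linear":[13.5,-11.7,-6],"turn":[0,0,-3.5]},{"linear":[17,-14.8,-5],"turn":[0,0,-3.5]},{"linear":[19.8,-17.2,-4],"turn":[0,0,-3.5]},{"linear":[21.2,-18.4,-4],"turn":[0,0,-3.5]}]'; python3 -m handwheel '[{"linear":[0,0,0],"turn":[0,0,0]},{"linear":[0,0,0],"turn":[0,0,0]},{"linear":[0,0,0],"turn":[0,0,0]},{"linear":[0,0,0],"turn":[0,0,0]},{"linear":[0,0,0],"turn":[0,0,0]},{"linear":[0,0,0],"turn":[0,0,0]},{"linear":[0,0,0],"turn":[0,0,0]},{"linear":[0,0,0],"turn":[0,0,0]}]'; python3 - <<'E'
from h import *
shot('wrist','w14');shot('top','t14')
E
python3 go.py .4803 .3355 .029 86.5
```

```text
clock: 41.05
tool_pos: [0.4794, 0.3384, 0.1647]
tool_rot: [-2.282, -2.156, 0.002]
wrist_force: [0.4, -0.4, -0.8]
finger_gap: 1.0
clock: 41.85
tool_pos: [0.483, 0.3349, 0.1651]
tool_rot: [2.29, 2.151, -0.0]
wrist_force: [-1.1, 0.1, 0.3]
finger_gap: 1.004
lin [ 0.03 -0.26 13.61] turn [-0.    0.   -0.06] pos [0.4829 0.335  0.1651] t 41.95
```

View pics/w14.png

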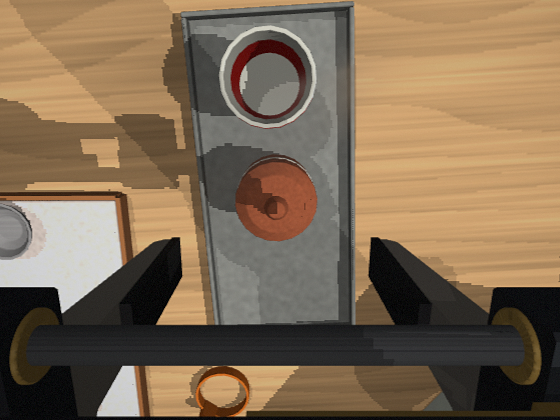

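View pics/t14.png

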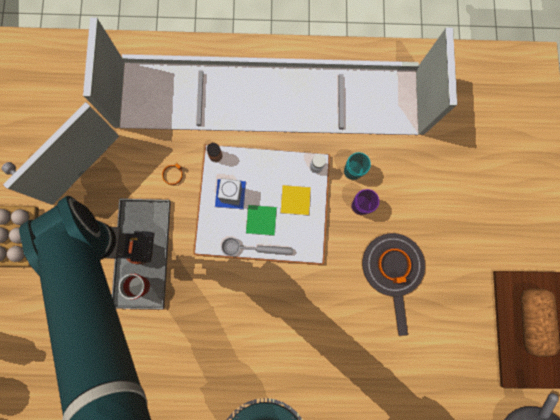

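```bash
python3 -m handwheel '[{"linear":[0,-0.2,3],"turn":[0,0,0]},{"linear":[0,-0.2,6],"turn":[0,0,0]},{"linear":[0,-0.2,9],"turn":[0,0,0]},{"linear":[0,-0.2,11.5],"turn":[0,0,0]},{"linear":[0,-0.2,13],"turn":[0,0,0]},{"linear":[0,-0.2,13.5],"turn":[0,0,0]},{"linear":[0,-0.2,13.6],"turn":[0,0,0]},{"linear":[0,-0.2,13.6],"turn":[0,0,0]}]' ; python3 -m handwheel '[{"linear":[0,0,0],"turn":[0,0,0]},{"linear":[0,0,0],"turn":[0,0,0]},{"linear":[0,0,0],"turn":[0,0,0]},{"linear":[0,0,0],"turn":[0,0,0]},{"linear":[0,0,0],"turn":[0,0,0]},{"linear":[0,0,0],"turn":[0,0,0]},{"linear":[0,0,0],"turn":[0,0,0]},{"linear":[0,0,0],"turn":[0,0,0]}]' 5 25;  python3 go.py .5755 .0205 .17 86.5
```

```text
clock: 42.75
tool_pos: [0.4816, 0.3357, 0.0301]
tool_rot: [2.289, 2.151, 0.003]
wrist_force: [-0.1, 0.4, -0.4]
finger_gap: 0.997
clock: 43.55
tool_pos: [0.4811, 0.3354, 0.0295]
tool_rot: [-2.289, -2.151, -0.001]
wrist_force: [-0.4, 0.5, 5.1]
finger_gap: 0.664
lin [-30.84  11.38 -14.06] turn [ 0.02 -0.03 -0.05] pos [0.4811 0.3354 0.0295] t 43.55
```

```bash
python3 -m handwheel '[{"linear":[0,0,-1],"turn":[0,0,0]},{"linear":[0,0,-3],"turn":[0,0,0]},{"linear":[0,0,-5.5],"turn":[0,0,0]},{"linear":[0,0,-8],"turn":[0,0,0]},{"linear":[-1,0.4,-10.5],"turn":[0,0,0]},{"linear":[-3,1.1,-12.5],"turn":[0,0,0]},{"linear":[-6,2.2,-13.5],"turn":[0,0,0]},{"linear":[-9.5,3.5,-13.5],"turn":[0,0,0]}]';  python3 -m handwheel '[{"linear":[-3.5,1.3,0],"turn":[0,0,0]},{"linear":[-7,2.6,0],"turn":[0,0,0]},{"linear":[-10.5,3.9,0],"turn":[0,0,0]},{"linear":[-14,5.2,0],"turn":[0,0,0]},{"linear":[-17,6.3,0.5],"turn":[0,0,0]},{"linear":[-19.5,7.2,1.2],"turn":[0,0,0]},{"linear":[-21,7.8,2],"turn":[0,0,0]},{"linear":[-21.4,7.9,2.5],"turn":[0,0,0]}]'; python3 go.py .5763 .0205 .0465 86.5
```

```text
clock: 44.35
tool_pos: [0.51, 0.2383, 0.1654]
tool_rot: [-2.287, -2.154, -0.003]
wrist_force: [0.9, 1.1, -4.7]
finger_gap: 0.666
clock: 45.15
tool_pos: [0.5747, 0.0166, 0.138]
tool_rot: [-2.293, -2.147, 0.004]
wrist_force: [-0.1, -0.2, -4.2]
finger_gap: 0.663
lin [0.41 0.15 9.14] turn [-0.12  0.1  -0.29] pos [0.5747 0.0166 0.138 ] t 45.15
```

```bash
python3 -m handwheel '[{"linear":[0,0,1.5],"turn":[0,0,0]},{"linear":[0,0,3.5],"turn":[0,0,0]},{"linear":[0,0,5.5],"turn":[0,0,0]},{"linear":[0,0,7],"turn":[0,0,0]},{"linear":[0,0,8],"turn":[0,0,0]},{"linear":[0,0,8.6],"turn":[0,0,0]},{"linear":[0,0,8.8],"turn":[0,0,0]},{"linear":[0,0,8.8],"turn":[0,0,0]}]'; python3 go.py .5763 .0205 .0465 86.5
```

```text
clock: 45.95
tool_pos: [0.5758, 0.0198, 0.0513]
tool_rot: [2.289, 2.151, 0.001]
wrist_force: [0.5, -0.2, -4.2]
finger_gap: 0.665
lin [0.07 0.05 0.48] turn [ 0.03 -0.01 -0.05] pos [0.5758 0.0198 0.0513] t 45.95
```

```bash
python3 -m handwheel '[{"linear":[0.05,0,0.1],"turn":[0,0,0]},{"linear":[0.05,0,0.2],"turn":[0,0,0]},{"linear":[0.05,0,0.3],"turn":[0,0,0]},{"linear":[0.05,0,0.4],"turn":[0,0,0]},{"linear":[0.05,0,0.45],"turn":[0,0,0]},{"linear":[0.05,0,0.5],"turn":[0,0,0]},{"linear":[0.05,0,0.5],"turn":[0,0,0]},{"linear":[0.05,0,0.5],"turn":[0,0,0]}]'; python3 go.py .5763 .0205 .0465 86.5
```

```text
clock: 46.75
tool_pos: [0.5755, 0.0202, 0.0465]
tool_rot: [-2.289, -2.151, -0.0]
wrist_force: [-2.5, -0.3, 1.4]
finger_gap: 0.663
lin [ 0.04  0.07 -0.  ] turn [ 0.   -0.   -0.06] pos [0.5755 0.0202 0.0465] t 46.75
```

```bash
python3 -m handwheel '[{"linear":[0,0,0],"turn":[0,0,0]},{"linear":[0,0,0],"turn":[0,0,0]},{"linear":[0,0,0],"turn":[0,0,0]},{"linear":[0,0,0],"turn":[0,0,0]},{"linear":[0,0,0],"turn":[0,0,0]},{"linear":[0,0,-1],"turn":[0,0,0]},{"linear":[0,0,-3],"turn":[0,0,0]},{"linear":[0,0,-7],"turn":[0,0,0]}]' 9.19; python3 go.py .3925 .335 .16 86.5
```

```text
clock: 47.55
tool_pos: [0.5735, 0.02, 0.115]
tool_rot: [-2.287, -2.149, 0.007]
wrist_force: [0.6, 0.8, -0.6]
finger_gap: 0.998
lin [ 30.31 -20.04  -4.42] turn [-0.3   0.06 -0.06] pos [0.5735 0.02   0.115 ] t 47.55
```

```bash
python3 -m handwheel '[{"linear":[0,0,-4],"turn":[0,0,0]},{"linear":[3.5,-2.3,-7],"turn":[0,0,0]},{"linear":[7.5,-5,-7],"turn":[0,0,0]},{"linear":[11.5,-7.6,-7],"turn":[0,0,0]},{"linear":[15.5,-10.2,-7],"turn":[0,0,0]},{"linear":[19.5,-12.9,-7],"turn":[0,0,0]},{"linear":[23.5,-15.5,-6],"turn":[0,0,0]},{"linear":[27.5,-18.2,-5],"turn":[0,0,0]}]'; python3 -m handwheel '[{"linear":[1.8,-1.2,0],"turn":[0,0,0]},{"linear":[2.8,-1.8,0],"turn":[0,0,0]},{"linear":[2.8,-1.8,0],"turn":[0,0,0]},{"linear":[2.8,-1.8,0],"turn":[0,0,0]},{"linear":[2.8,-1.8,0],"turn":[0,0,0]},{"linear":[2.8,-1.8,0],"turn":[0,0,0]},{"linear":[2.8,-1.8,0],"turn":[0,0,0]},{"linear":[2.8,-1.8,0],"turn":[0,0,0]}]'; python3 - <<'E'
from h import *
shot('wrist','w15')
E
python3 go.py .3925 .335 .0453 86.5
```

```text
clock: 48.35
tool_pos: [0.4104, 0.3077, 0.1672]
tool_rot: [2.29, 2.151, 0.004]
wrist_force: [0.9, 0.8, 0.5]
finger_gap: 0.995
clock: 49.15
tool_pos: [0.3951, 0.3345, 0.1661]
tool_rot: [2.29, 2.15, 0.0]
wrist_force: [-0.1, -0.1, 0.5]
finger_gap: 1.0
lin [ 0.02 -0.25 12.08] turn [ 0.   0.  -0.1] pos [0.395  0.3347 0.1661] t 49.2
```

View pics/w15.png

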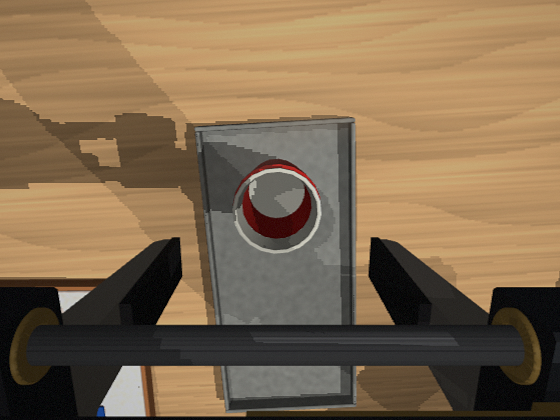

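```bash
python3 - <<'E'
from h import *
print(ray(load('w15'),277,210,.088))
E
python3 -m handwheel '[{"linear":[0,-0.25,3],"turn":[0,0,0]},{"linear":[0,-0.25,6],"turn":[0,0,0]},{"linear":[0,-0.25,8.5],"turn":[0,0,0]},{"linear":[0,-0.25,10.5],"turn":[0,0,0]},{"linear":[0,-0.25,11.7],"turn":[0,0,0]},{"linear":[0,-0.25,12.1],"turn":[0,0,0]},{"linear":[0,-0.25,12.1],"turn":[0,0,0]},{"linear":[0,-0.25,12.1],"turn":[0,0,0]}]' ; python3 -m handwheel '[{"linear":[0,0,0],"turn":[0,0,0]},{"linear":[0,0,0],"turn":[0,0,0]},{"linear":[0,0,0],"turn":[0,0,0]},{"linear":[0,0,0],"turn":[0,0,0]},{"linear":[0,0,0],"turn":[0,0,0]},{"linear":[0,0,0],"turn":[0,0,0]},{"linear":[0,0,0],"turn":[0,0,0]},{"linear":[0,0,0],"turn":[0,0,0]}]' 5 20;  python3 go.py .628 -.0743 .18 86.5
```

```text
[0.39178356 0.33522332 0.088     ]
clock: 50.0
tool_pos: [0.3928, 0.3356, 0.0459]
tool_rot: [2.289, 2.151, 0.002]
wrist_force: [0.4, 0.7, -0.1]
finger_gap: 1.002
clock: 50.8
tool_pos: [0.3925, 0.3355, 0.0454]
tool_rot: [-2.289, -2.152, -0.001]
wrist_force: [-0.5, 1.3, 4.7]
finger_gap: 0.69
lin [-39.43  26.05 -13.47] turn [ 0.03 -0.04 -0.05] pos [0.3925 0.3355 0.0454] t 50.8
```

```bash
python3 -m handwheel '[{"linear":[0,0,-1],"turn":[0,0,0]},{"linear":[0,0,-3],"turn":[0,0,0]},{"linear":[0,0,-6],"turn":[0,0,0]},{"linear":[0,0,-9],"turn":[0,0,0]},{"linear":[-1,0.7,-12],"turn":[0,0,0]},{"linear":[-3,2,-14.5],"turn":[0,0,0]},{"linear":[-6,4,-15.5],"turn":[0,0,0]},{"linear":[-9.5,6.3,-15.5],"turn":[0,0,0]}]';  python3 -m handwheel '[{"linear":[-3.5,2.3,0],"turn":[0,0,0]},{"linear":[-7,4.6,0],"turn":[0,0,0]},{"linear":[-10.5,6.9,0],"turn":[0,0,0]},{"linear":[-14,9.2,0],"turn":[0,0,0]},{"linear":[-17.5,11.5,0],"turn":[0,0,0]},{"linear":[-21,13.9,0],"turn":[0,0,0]},{"linear":[-24.5,16.2,0],"turn":[0,0,0]},{"linear":[-27,17.9,0],"turn":[0,0,0]}]'; python3 go.py .628 -.0743 .18 86.5
```

```text
clock: 51.6
tool_pos: [0.4498, 0.2366, 0.2023]
tool_rot: [2.286, 2.154, 0.005]
wrist_force: [1.1, -0.0, -1.0]
finger_gap: 0.691
clock: 52.4
tool_pos: [0.6113, -0.0475, 0.2001]
tool_rot: [2.292, 2.148, -0.002]
wrist_force: [1.5, 1.0, -0.9]
finger_gap: 0.686
lin [-2.56  1.84  2.01] turn [-0.04  0.06 -0.21] pos [ 0.6113 -0.0475  0.2001] t 52.4
```

```bash
python3 -m handwheel '[{"linear":[-1.6,1,0],"turn":[0,0,0]},{"linear":[-2.6,1.7,0],"turn":[0,0,0]},{"linear":[-2.9,1.85,0.5],"turn":[0,0,0]},{"linear":[-2.9,1.85,2],"turn":[0,0,0]},{"linear":[-2.9,1.85,4],"turn":[0,0,0]},{"linear":[-2.9,1.85,6],"turn":[0,0,0]},{"linear":[-2.9,1.85,7.5],"turn":[0,0,0]},{"linear":[-2.9,1.85,8],"turn":[0,0,0]}]'; python3 go.py .628 -.0743 .0625 86.5
```

```text
clock: 53.2
tool_pos: [0.626, -0.0728, 0.1175]
tool_rot: [-2.285, -2.151, 0.004]
wrist_force: [-0.3, -0.1, -0.8]
finger_gap: 0.689
lin [-0.14  0.23  5.5 ] turn [-0.24 -0.03  0.03] pos [ 0.626  -0.0728  0.1175] t 53.2
```

```bash
python3 -m handwheel '[{"linear":[0,0,1],"turn":[0,0,0]},{"linear":[0,0,2.2],"turn":[0,0,0]},{"linear":[0,0,3.5],"turn":[0,0,0]},{"linear":[0,0,4.2],"turn":[0,0,0]},{"linear":[0,0,4.7],"turn":[0,0,0]},{"linear":[0,0,5],"turn":[0,0,0]},{"linear":[0,0,5.1],"turn":[0,0,0]},{"linear":[0,0,5.1],"turn":[0,0,0]}]'; python3 go.py .628 -.0743 .0625 86.5
```

```text
clock: 54.0
tool_pos: [0.628, -0.0743, 0.0693]
tool_rot: [2.289, 2.151, 0.001]
wrist_force: [-0.0, 0.1, -0.2]
finger_gap: 0.684
lin [-0.    0.    0.68] turn [ 0.03 -0.   -0.06] pos [ 0.628  -0.0743  0.0693] t 54.0
```

```bash
python3 -m handwheel '[{"linear":[0,0,0.15],"turn":[0,0,0]},{"linear":[0,0,0.3],"turn":[0,0,0]},{"linear":[0,0,0.4],"turn":[0,0,0]},{"linear":[0,0,0.5],"turn":[0,0,0]},{"linear":[0,0,0.6],"turn":[0,0,0]},{"linear":[0,0,0.65],"turn":[0,0,0]},{"linear":[0,0,0.7],"turn":[0,0,0]},{"linear":[0,0,0.7],"turn":[0,0,0]}]'; python3 go.py .628 -.0743 .0625 86.5
```

```text
clock: 54.8
tool_pos: [0.628, -0.0743, 0.0625]
tool_rot: [2.289, 2.151, 0.001]
wrist_force: [-0.9, -0.3, 3.0]
finger_gap: 0.688
lin [-0.  0.  0.] turn [ 0.03 -0.   -0.06] pos [ 0.628  -0.0743  0.0625] t 54.8
```

```bash
python3 -m handwheel '[{"linear":[0,0,0],"turn":[0,0,0]},{"linear":[0,0,0],"turn":[0,0,0]},{"linear":[0,0,0],"turn":[0,0,0]},{"linear":[0,0,0],"turn":[0,0,0]},{"linear":[0,0,0],"turn":[0,0,0]},{"linear":[0,0,-1],"turn":[0,0,0]},{"linear":[0,0,-3],"turn":[0,0,0]},{"linear":[0,0,-7],"turn":[0,0,0]}]' 9.19; python3 -m handwheel '[{"linear":[0,0,-4],"turn":[0,0,0]},{"linear":[2,-1,-8],"turn":[0,0,0]},{"linear":[6,-3,-12],"turn":[0,0,0]},{"linear":[10,-6,-14],"turn":[0,0,0]},{"linear":[14,-9,-14],"turn":[0,0,0]},{"linear":[18,-12,-14],"turn":[0,0,0]},{"linear":[22,-15,-14],"turn":[0,0,0]},{"linear":[26,-18,-14],"turn":[0,0,0]}]';python3 -m handwheel '[{"linear":[4,-2,0],"turn":[0,0,0]},{"linear":[8,-4,0],"turn":[0,0,0]},{"linear":[10,-5,0],"turn":[0,0,0]},{"linear":[12,-5,0],"turn":[0,0,0]},{"linear":[12,-5,0],"turn":[0,0,0]},{"linear":[12,-5,0],"turn":[0,0,0]},{"linear":[12,-5,0],"turn":[0,0,0]},{"linear":[12,-5,0],"turn":[0,0,0]}]'; python3 - <<'E'
from h import *
shot('top','t16');shot('scene','s16')
z=load('t16');im=z['im'][:,:,::-1];cv2.imwrite('pics/t16c.png',cv2.resize(im[130:280,180:340],None,fx=4.5,fy=4,interpolation=cv2.INTER_CUBIC)[:600])
z0=load('top0')['im'][:,:,::-1]
cv2.imwrite('pics/d16.png',np.hstack([z0[130:280,180:340],im[130:280,180:340]]))
E
```

```text
clock: 55.6
tool_pos: [0.6257, -0.074, 0.1307]
tool_rot: [-2.286, -2.149, 0.006]
wrist_force: [-0.2, -0.3, -0.4]
finger_gap: 1.003
clock: 56.4
tool_pos: [0.4697, 0.1876, 0.2733]
tool_rot: [2.289, 2.151, 0.003]
wrist_force: [0.8, 0.5, -0.4]
finger_gap: 1.0
clock: 57.2
tool_pos: [0.4293, 0.3076, 0.2721]
tool_rot: [2.292, 2.148, -0.0]
wrist_force: [0.5, 0.6, 0.2]
finger_gap: 0.998
```

View pics/t16c.png

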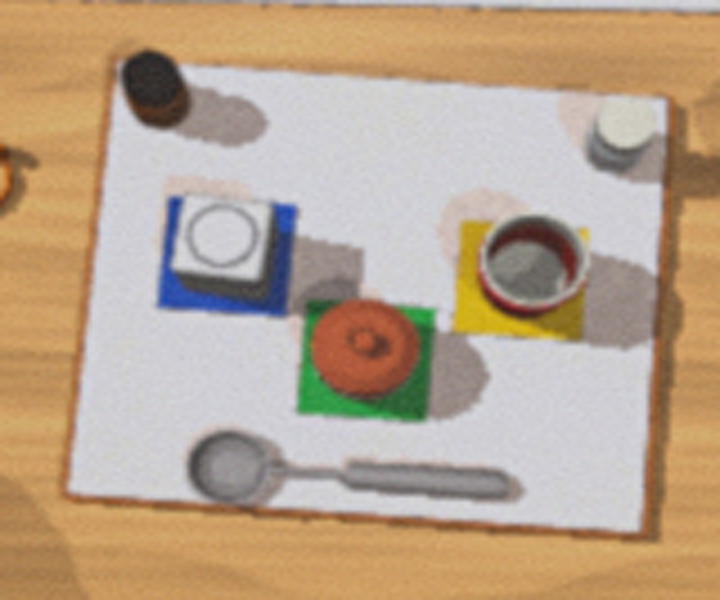

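View pics/s16.png

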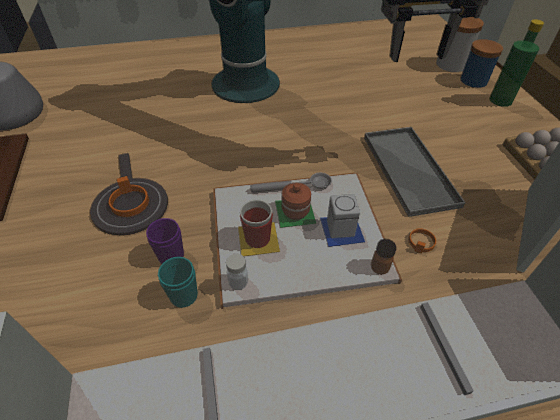

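In the top crop, the caddy circle (222,236), knob (368,342) and tumbler rim (534,265) sit within about 2 crop pixels (around 1–2 mm) of where they were at the start. The jars and spoon are unchanged. In the scene view the ring lies flat on the griddle and the gripper is clear.

```bash
python3 -c "
from workcell import *
print(close_job())"
```

```text
the job is handed in; nothing more can be done
None
```

I finished the job in the order you asked and handed it in at about 57 s of the 138 s allowed; the hand-in gives no verdict. The caddy, sugar bowl and tumblers went into the grey tray first. Then I laid the larger orange egg ring on the griddle, and after that put the three back on their own mats.

**Last checks:**
- **Shelf items:** in the final top picture they match their start positions to about 1–2 mm, and they look upright in both final views.
- **Egg ring:** it measured about 2 mm from the griddle's centre just after I released it. It still lies there flat in the final view.
- **Jars and spoon:** they look unmoved in the final pictures.
- **Robot:** the gripper is open and clear of everything.

The griddle's centre differed by up to about 8 mm between the wrist and top views at first. That came from a poor wrist pixel reading, and after correcting it the two views agreed to about 2 mm. No check failed.

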